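Empty the acorn canister and close it again

ROBOT

A 6-joint arm with a two-finger parallel gripper is mounted at the origin on the work surface. World frame = base frame: x ahead of the robot, y to its left, z up, the work surface at z = 0. Lengths are in mm, angles in rad, forces in N, time in s.
With the tool pointing down it reaches from about 350 to 925 mm from the base axis. Payload 6.4 kg.
Tool frame: the origin (TCP) lies on the centre line of the jaws, within the pads' length; the fingertips stand 8 mm ahead of it and the grasp point (between the pads) lies 11 mm behind it; z points along the fingers, y is the direction in which the jaws open and shut (so a half turn about z gives the same grasp; the last joint's range is limited). The gripper opens to 85 mm and grips with 20 to 120 N. Pads are 22 mm wide; open, the fingers measure 114 mm over their backs; the gripper's body (76 mm by 85 mm) begins 54 mm behind the grasp point. The pads swing forward as they close: fully open they stand 13 mm farther back than shut.
Start: joints at [-1.281, 0.245, 1.558, -0, 1.339, -0.174], TCP at [290.784, -581.342, 215.49] pointing down, gripper open.
Joint ranges: [-3.13, 3.13], [-1.02, 2.26], [0.13, 2.54], [-0.95, 4.09], [0.21, 2.88], [-2.74, 2.74]. Speed limits (rad/s): [2.57, 2.57, 3.14, 3.14, 3.14, 3.14].

INTERFACE

Orientations are given as a unit quaternion [w, x, y, z].
In Python, from cell import arm gives the robot as it stands.
- The arm moves only by the tool carry_out, never from a script. Its argument "commands" is a list of rows, each an object with "slide": the shift along the tool's x, y, z in m, a list of three; "spin": the turn about the tool's z in degrees. A call has 1 to 12 rows; each row is the pose to reach, as a shift and turn from the pose commanded when the call began, along the tool's axes at that moment; what a row does not reach only later rows make up. A row lasts 1/12 s, in which the tool goes at most 41.7 mm and 7.16 degrees, less where a joint would pass 70% of its speed; a pose out of reach is approached as far as the arm can. A call with a gripper value outside its range is refused whole. "claw" is the gripper command: -1 is fully open, 1 is shut, values between are in proportion, set as the call begins (left out, the last holds). The fingers move at their own pace and stop on an object; "newtons" is the grip in N (left out, the last holds). Time passes only in rows, so rows that repeat a pose let the fingers close. It gives the time, the measured TCP pose, the force and the opening at its end, in the units of the state.
- arm.get_obs(): the state, without advancing time (a new reading comes with each control period).
- arm.camera(name): name is "scene" or "top" or "wrist"; returns a dict with "color" (480x640x3 uint8, red, green, blue), "intrinsics" (3x3 intrinsics, pixels), "eye" and "attitude" of the camera in the world. Camera axes: x right, y down, z forward; pixel columns grow to the right and rows downward; lengths in mm; the calibration is good to about 2 mm. The wrist camera is an equidistant fisheye: a pixel r from the principal point sees the ray r / f radians off the axis. A picture is of the moment at which its call begins. There is no depth.
- arm.sign_off(): hands the job in, once; it reports no verdict.
The state is a dict: "t": time; "qpos": joint angles; "joint_vel": joint speeds; "joint_torque": joint torques, N m; "position": TCP position; "tcp_rot": TCP orientation; "ft_force": force on the tool from outside, world axes, zero at the start; "torque": the same for the moment, N m; "gripper_width": finger opening in mm.
Only numpy, scipy, OpenCV 4.12 (cv2) and the standard library are available. Lean on these libraries where they do the work, as an engineer would, in place of code of your own. Each camera call takes 0.05 s, during which the arm holds its last target.

TASK

Unscrew the black cap from the aluminium canister that hangs in the tipping cradle and put the cap down on the bench, then swing the cradle's crank over so that all three acorns tip out into the glass dish beside it. Swing the canister fully upright again, put the cap back on and screw it fully home. Leave the other things on the bench where they are.

Things in the scene. Friction and masses are not known exactly. Their poses are not given: they have to be found in the camera images.
- cradle: Grey steel tipping cradle fixed to the bench: base plate (12 mm high, y -76 to +24 mm, x within 67 mm) and two posts (128 mm tall, 98 mm apart along x) between which an aluminium canister hangs. Origin: on the bench below the canister's axis. z up; x along the hinge, the crank on its -x side (roughly towards the robot); the canister tips out towards +y. Place and heading vary.
- free_bench (a point): Middle of a free patch of bench, about 140 mm across, beside the cradle's base, 155 mm from the cradle's origin towards its -y: room to put the cap down.
- tip (a joint): Tilt of the canister, rad: 0 = upright (stop); grows as the mouth swings towards the cradle's +y; 2.6 = stop, mouth pointing steeply down over the dish. Go to that stop, so that all the acorns slide out. Stiff hinge (0.25 N m of friction, about 4 N at the crank bar) that stays where it is left.
- hinge (a point): Hinge axis where it crosses the canister's axis: level, along the cradle's x, 115 mm above the bench.
- rim (a point): Centre of the canister's open rim, 165 mm above the bench when upright (50 mm from the hinge); z points out of the mouth. Canister: 52 mm outer diameter, 93 mm tall, bore 40 mm, coarse threads of 54 mm outer diameter down to 23 mm below the rim. It cannot spin about its own axis.
- crank_bar (a point): Middle of the free part of the crank's black grip bar: round, 12 mm diameter, 55 mm long, parallel to the cradle's x, 100 mm from the canister's axis on the -x side, 65 mm from the hinge axis. At tilt 0 it is 62 mm towards -y and 20 mm above the hinge; it swings over the top and at 2.6 is 63 mm towards +y and 14 mm above. It can turn between fingers that hold it loosely.
- cap: Black ribbed round screw cap, 63 mm diameter, 33.5 mm tall, open below, about 60 g, comes off freely. Origin: centre of its underside; z up through its top. Fully home, as at the start, its underside is 19.5 mm below the rim. Anticlockwise from above opens: it rises 3.8 mm per rad and is free after 2.5 rad, about 10 mm higher. It turns easily, grip 20 to 40 N; needs two or more grasps.
- cap_top (a point): Centre of the cap's top face, 33.5 mm above its underside. To close: set the cap level on the neck, within 1 mm of the axis, at any heading, and turn clockwise, following it down 3.8 mm per rad, until it stops. Three-start thread: it catches 2.5 rad before home if its x axis is 2.5 (+ or - 2.094) rad anticlockwise of the cradle's x; at other headings up to 2.1 rad more are needed.
- dish: Glass dish standing on the bench on the cradle's +y side, under the tipped mouth: 124 mm outer diameter, 32 mm tall, 3 mm wall, origin at the centre of its underside. Loose; leave it in place.
- acorn1_mid (a point): Middle of an acorn (17 mm diameter, 25 mm long, 10 g), at first at the bottom of the canister.
- acorn2_mid (a point): Middle of an acorn (17 mm diameter, 25 mm long, 10 g), at first at the bottom of the canister.
- acorn3_mid (a point): Middle of an acorn (17 mm diameter, 25 mm long, 10 g), at first at the bottom of the canister.
- petri_a: Bystander: glass petri dish with grain, 90 mm diameter, 16 mm tall.
- petri_b: Bystander: glass petri dish with grain, 100 mm diameter, 16 mm tall.
- flask: Bystander: small conical glass flask of grain, 68 mm diameter at its foot, 88 mm tall, beyond the cradle.
- spare_jar: Bystander: another canister, closed with a like cap but standing loose on the bench (62 mm diameter, 90 mm tall). Not to be opened.
- tweezers: Bystander: flat steel tweezers, 130 mm long, 5 mm high.

How it is judged (in metres and radians):
On the way, in this order (a step that is already met when the one before it is completed fails the run):
1. the cap has been unscrewed and lifted clear of the canister (distance between cap and rim above 0.08 m), for 0.1 s.
2. the cap has been put down on the bench and let go (height (world z) of cap below 0.05 m and linear speed of cap below 0.03 m/s and contact force between the fingers and cap below 0.5 N), for 0.1 s.
3. all three acorns lie in the dish (horizontal distance between each of acorn1_mid, acorn2_mid, acorn3_mid and dish below 0.057 m and z of each of acorn1_mid, acorn2_mid, acorn3_mid in the frame of dish below 0.04 m), for 0.2 s.
4. the canister is upright again (value of joint tip below 0.1 rad), for 0.1 s.
At the end, for the whole second after the job is handed in: The three acorns lie in the dish, the canister is upright (tilt under 0.1 rad), and the cap is screwed home: within 2 mm of its closed height on the rim, centred within 4 mm, square within 0.06 rad, and at rest (all of step 3 and value of joint tip below 0.1 rad and horizontal distance between cap and rim below 0.004 m and z of cap in the frame of rim between -0.023 and -0.0175 m and angle between the z axis of cap and the z axis of rim, either way round below 0.06 rad and linear speed of cap below 0.02 m/s); the robot touches nothing.
It fails at once if a bystander (petri dish, flask, spare canister, tweezers) is pushed more than 40 mm from its place (distance of any of petri_a, petri_b, flask, spare_jar, tweezers from where it was at the start of the episode above 0.04 m).
It fails at once if the glass dish is pushed more than 40 mm from its place (distance of dish from where it was at the start of the episode above 0.04 m).
It also fails if it takes over 72 s, if anything falls off the work surface, if the arm or the gripper's body presses on something with over 40 N, if the wrist force passes 120 N, or if a joint passes its speed limit or range.

## Working session

There is one attempt and no reset: what is moved stays moved. The work goes in short steps, Python scripts to look and compute and a tool call to move; the robot and the scene stay as the last step left them, time stands still between calls to the robot, and variables do not carry over. Pictures are saved under pics/ and viewed, and the job is handed in when it is done.

Besides the shell and the picture viewer there is one more tool, called after "Emit:" as name(argument=value, ...), one argument or row to a line, values as JSON. carry_out: Moves the arm, as the interface text tells. Its arguments: {"type":"object","properties":{"commands":{"type":"array","items":{"type":"object","properties":{"slide":{"type":"array","items":{"type":"number"}},"spin":{"type":"number"}}}},"claw":{"type":"number"},"newtons":{"type":"number"}},"required":["commands"]}

```bash
ls; mkdir -p pics; python3 - <<'E'
from cell import arm
import cv2
o=arm.get_obs(); print(o)
for n in ["scene","top","wrist"]:
    c=arm.camera(n); cv2.imwrite(f"pics/{n}0.png",c["color"][:,:,::-1]); print(n,c["intrinsics"],c["eye"],c["attitude"])
E
```

```text
pics
{'t': 0.0, 'qpos': array([-1.28113716e+00,  2.45828315e-01,  1.55905224e+00, -1.99072139e-05,
        1.33873584e+00, -1.74085416e-01]), 'joint_vel': array([-7.18026351e-05,  5.42047066e-04,  9.21088453e-04,  1.71441015e-03,
        1.10625656e-03, -1.86350943e-03]), 'joint_torque': array([-1.55144127e-03, -4.29502022e+01, -3.26130152e+01, -1.96077094e-04,
        5.39351677e-03,  6.37408590e-06]), 'position': array([ 290.57550313, -580.74531619,  214.35072152]), 'tcp_rot': array([-1.00961961e-03,  9.73236822e-01,  2.29802228e-01, -6.81084563e-05]), 'ft_force': array([-0.02330073, -0.91526088, -1.14531052]), 'torque': array([-0.02244586, -0.02740176,  0.0496631 ]), 'gripper_width': 85.45682400340428}
scene [[579.89674315   0.         323.31335027]
 [  0.         579.89674315 250.64319065]
 [  0.           0.           1.        ]] [1557.94251562 -259.20393762 1090.68070783] [-0.31715503  0.72429448  0.56375038 -0.23873772]
top [[555.58791705   0.         315.44492886]
 [  0.         555.58791705 239.37701458]
 [  0.           0.           1.        ]] [ 429.90621308   -8.77766826 1247.05795745] [ 0.04975098 -0.69834673  0.71282201 -0.04149044]
wrist [[371.64829954   0.         319.39438204]
 [  0.         371.64829954 232.77770642]
 [  0.           0.           1.        ]] [ 357.1468608  -548.72869531  372.19338969] [ 0.12612829  0.84149676 -0.51927469 -0.07955281]
```

View pics/scene0.png

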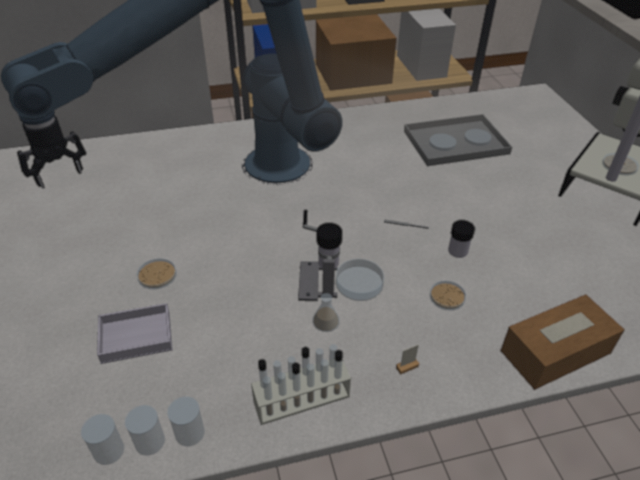

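View pics/top0.png

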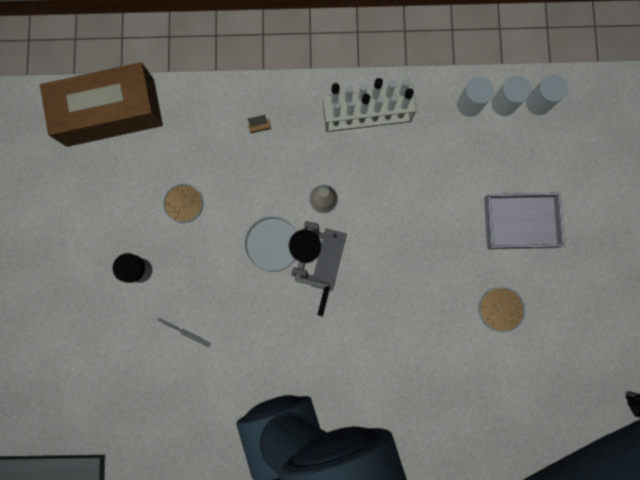

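View pics/wrist0.png

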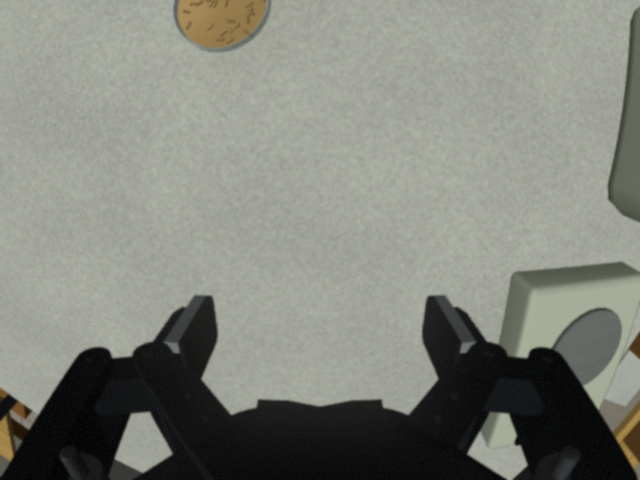

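The scene view shows the cap at about (329,236). In the top view the cap is at (305,246), the crank bar at (324,301), the dish at (272,244), and the free bench is to the right of the cradle. Next I'll triangulate.

```bash
cat > h.py <<'E'
import numpy as np, cv2
from scipy.spatial.transform import Rotation as R
def rot(q): return R.from_quat([q[1],q[2],q[3],q[0]])
def rays(c,uv,fish=False):
    K=c["intrinsics"]; uv=np.atleast_2d(np.asarray(uv,float))
    x=(uv[:,0]-K[0,2])/K[0,0]; y=(uv[:,1]-K[1,2])/K[1,1]
    if fish:
        r=np.hypot(x,y)+1e-12; s=np.sin(r)/r
        d=np.stack([x*s,y*s,np.cos(r)],1)
    else: d=np.stack([x,y,np.ones_like(x)],1)
    d/=np.linalg.norm(d,axis=1,keepdims=True)
    return np.asarray(c["eye"],float), rot(c["attitude"]).apply(d)
def onplane(c,uv,z,fish=False):
    e,d=rays(c,uv,fish); t=(z-e[2])/d[:,2]; return e+d*t[:,None]
def tri(rs):
    A=np.zeros((3,3)); b=np.zeros(3)
    for e,d in rs:
        P=np.eye(3)-np.outer(d,d); A+=P; b+=P@e
    p=np.linalg.solve(A,b); res=[np.linalg.norm((np.eye(3)-np.outer(d,d))@(p-e)) for e,d in rs]
    return p,res
def proj(c,p,fish=False):
    K=c["intrinsics"]; q=rot(c["attitude"]).inv().apply(np.atleast_2d(p)-c["eye"])
    if fish:
        n=np.hypot(q[:,0],q[:,1]); th=np.arctan2(n,q[:,2]); x=q[:,0]/n*th; y=q[:,1]/n*th
    else: x=q[:,0]/q[:,2]; y=q[:,1]/q[:,2]
    return np.stack([K[0,0]*x+K[0,2],K[1,1]*y+K[1,2]],1)
def blobs(c,lo,hi,box,minA=20):
    u0,u1,v0,v1=box; g=c["color"].max(2).astype(int)
    m=((g>=lo)&(g<=hi)).astype(np.uint8); mm=np.zeros_like(m); mm[v0:v1,u0:u1]=m[v0:v1,u0:u1]
    n,l,s,ce=cv2.connectedComponentsWithStats(mm)
    return [(s[i].tolist(),ce[i].round(2).tolist()) for i in range(1,n) if s[i,4]>=minA],l
E
python3 - <<'E'
from h import *
from cell import arm
T=arm.camera("top"); S=arm.camera("scene")
print(rot(T["attitude"]).as_matrix().round(3), rot(arm.get_obs()["tcp_rot"]).as_matrix().round(3))
for n,c,box in [("top",T,(270,360,200,330)),("scene",S,(290,400,200,330))]:
    b,l=blobs(c,0,35,box); print(n,b)
x=cv2.resize(T["color"][190:330,220:370],None,fx=5,fy=5,interpolation=cv2.INTER_CUBIC); cv2.imwrite("pics/t1.png",x[:600,:,::-1])
x=cv2.resize(S["color"][200:340,280:400],None,fx=5,fy=5,interpolation=cv2.INTER_CUBIC); cv2.imwrite("pics/s1.png",x[:600,:,::-1])
E
```

```text
[[-0.02  -0.991  0.129]
 [-1.     0.021  0.01 ]
 [-0.013 -0.129 -0.992]] [[ 0.894  0.447 -0.   ]
 [ 0.447 -0.894  0.001]
 [ 0.    -0.001 -1.   ]]
top [([290, 229, 31, 34, 812], [305.06, 245.25]), ([319, 286, 11, 30, 125], [323.56, 299.98])]
scene [([304, 211, 2, 13, 21], [304.57, 217.57]), ([317, 224, 24, 25, 515], [328.61, 235.91])]
```

View pics/t1.png

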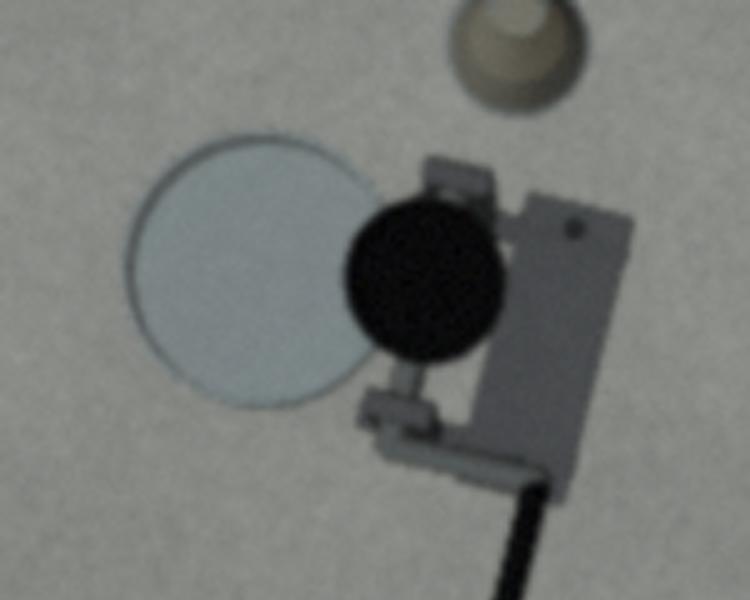

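View pics/s1.png

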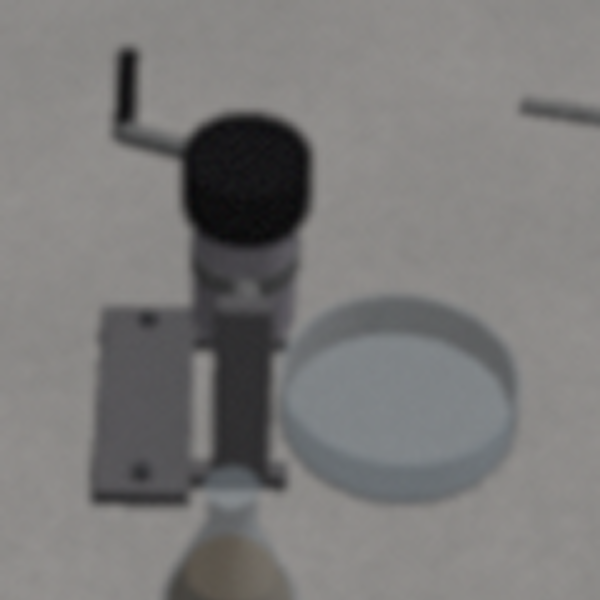

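```bash
python3 - <<'E'
from h import *
from cell import arm
T=arm.camera("top"); S=arm.camera("scene")
r=lambda c,u:tuple(x if i==0 else x[0] for i,x in enumerate(rays(c,u)))
cap,e=tri([r(T,(305.06,245.25)),r(S,(328.61,235.91))]); print("cap mid",cap,e)
# bar ends: top/scene tips
m=lambda c,b:np.argwhere((c["color"].max(2)<45)[b[2]:b[3],b[0]:b[1]])[:,::-1]+[b[0],b[2]]
for b in [(316,334,280,320)]:
    p=m(T,b); print(p.min(0),p.max(0)); (vx,vy,x,y)=cv2.fitLine(p.astype(np.float32),cv2.DIST_L2,0,.01,.01).ravel()
    w=onplane(T,[[x,y],[x+10*vx,y+10*vy]],135); print("bar",w, np.arctan2(*(w[1]-w[0])[1::-1]),len(p))
bar,e=tri([r(T,(323.56,299.98)),r(S,(305.0,217.2))]); print("bar tri",bar,e)
print(np.degrees(np.arctan2(-(w[1]-w[0])[1],-(w[1]-w[0])[0])))
E
```

```text
cap mid [559.47438754  23.26111419 164.29803291] [np.float64(0.14308006714726862), np.float64(0.1430800671472116)]
[318 286] [329 315]
bar [[452.3546601  -10.88814635 135.        ]
 [471.42073968 -16.39058047 135.        ]] -0.28096378055101345 140
bar tri [452.471542   -10.41114936 142.36171273] [np.float64(0.5269764200180144), np.float64(0.5269764200180265)]
163.9019611783871
```

The cap's middle is at about (559,23,164), and the cradle's heading is about -0.28 rad. I'm moving the wrist camera over the cap with the tool yaw at 0.

Emit:
carry_out(
  commands=[
    {"slide": [0.03, -0.03, -0.01], "spin": 2.2},
    {"slide": [0.055, -0.055, -0.02], "spin": 4.4},
    {"slide": [0.08, -0.08, -0.03], "spin": 6.6},
    {"slide": [0.105, -0.105, -0.04], "spin": 9},
    {"slide": [0.13, -0.13, -0.05], "spin": 11},
    {"slide": [0.155, -0.155, -0.06], "spin": 13},
    {"slide": [0.18, -0.18, -0.07], "spin": 15.5},
    {"slide": [0.205, -0.205, -0.08], "spin": 18},
    {"slide": [0.23, -0.23, -0.09], "spin": 20},
    {"slide": [0.255, -0.255, -0.1], "spin": 22.5},
    {"slide": [0.28, -0.28, -0.11], "spin": 25},
    {"slide": [0.3, -0.3, -0.116], "spin": 26.6},
  ],
  claw=-1,
)

```text
t: 1.35
position: [425.5, -176.8, 333.0]
tcp_rot: [0.001, 1.0, -0.001, 0.001]
ft_force: [1.1, -0.4, -0.9]
gripper_width: 85.6
```

Emit:
carry_out(
  commands=[
    {"slide": [0.012, -0.033, 0]},
    {"slide": [0.025, -0.067, 0]},
    {"slide": [0.037, -0.1, 0]},
    {"slide": [0.05, -0.133, 0]},
    {"slide": [0.062, -0.167, 0]},
    {"slide": [0.075, -0.2, 0]},
    {"slide": [0.075, -0.2, 0]},
  ],
)

```text
$.commands[0]: bad value
```

```bash
python3 - <<'E'
from h import *
from cell import arm
o=arm.get_obs(); print(o['t'],o['position'],o['qpos'],o['ft_force'])
c=arm.camera("wrist"); cv2.imwrite("pics/w1.png",c["color"][:,:,::-1]); np.save("w1.npy",c,allow_pickle=True)
print(c["eye"],rot(c["attitude"]).as_matrix().round(3), proj(c,[559,23,180],True))
E
```

```text
1.35 [ 425.46923178 -176.80915118  333.01821021] [-6.40954432e-01 -2.94730357e-01  1.87604837e+00  3.58765414e-04
  1.55797237e+00  9.31331532e-01] [ 1.12815801 -0.4448408  -0.94061711]
[ 499.51772347 -177.99843348  490.86582725] [[-0.001 -0.956 -0.294]
 [-1.     0.001 -0.   ]
 [ 0.     0.294 -0.956]] [[101.18558399  72.25028248]]
```

View pics/w1.png

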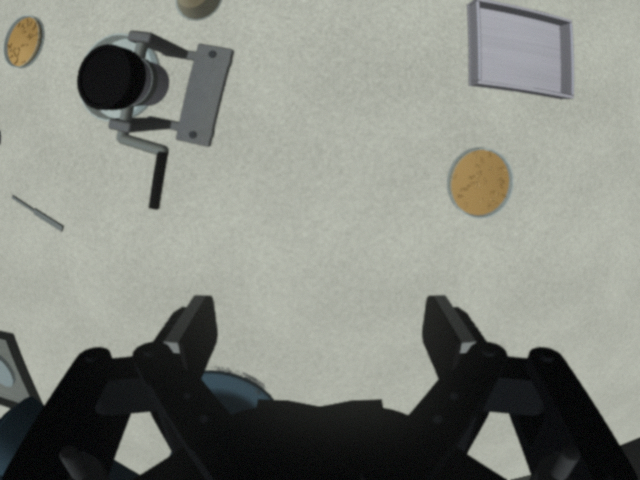

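The wrist view shows the cap at (113,77), the bar at about (158,180) and the plate at about (205,95). Each row needs a spin value, so I'm continuing with it filled in.

Emit:
carry_out(
  commands=[
    {"slide": [0.02, -0.03, 0], "spin": 0},
    {"slide": [0.04, -0.06, 0], "spin": 0},
    {"slide": [0.06, -0.09, 0], "spin": 0},
    {"slide": [0.08, -0.12, 0], "spin": 0},
    {"slide": [0.1, -0.15, 0], "spin": 0},
    {"slide": [0.12, -0.18, 0], "spin": 0},
    {"slide": [0.135, -0.2, 0], "spin": 0},
    {"slide": [0.135, -0.2, 0], "spin": 0},
    {"slide": [0.135, -0.2, 0], "spin": 0},
  ],
)

```text
t: 2.15
position: [560.1, 21.9, 331.1]
tcp_rot: [0.0, 1.0, 0.001, -0.0]
ft_force: [-0.1, -0.4, -0.3]
gripper_width: 85.3
```

```bash
python3 - <<'E'
from h import *
from cell import arm
o=arm.get_obs(); print(o['t'],o['position'],o['qpos'],o['ft_force'])
c=arm.camera("wrist"); cv2.imwrite("pics/w2.png",c["color"][:,:,::-1]); np.save("w2.npy",c,allow_pickle=True)
print(c["eye"],proj(c,[559,23,180],True))
E
```

```text
2.15 [560.11641745  21.8847355  331.08646485] [-1.63006262e-01 -3.77185821e-02  1.65385943e+00 -3.95519382e-04
  1.52635619e+00  1.40609788e+00] [-0.11480179 -0.43132852 -0.30802223]
[634.65487014  20.82018775 488.71812953] [[316.78989679 210.21590915]]
```

View pics/w2.png

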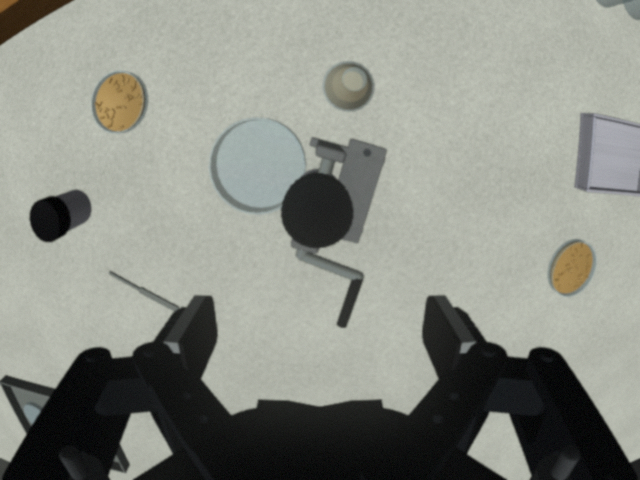

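The wrist view shows the cap at (317,209), the bar from (360,275) to (343,325), the dish at (258,165) and the plate at (362,195).

```bash
python3 - <<'E'
from h import *
from scipy.optimize import least_squares
def circ(P):
    f=lambda x:np.hypot(P[:,0]-x[0],P[:,1]-x[1])-x[2]
    s=least_squares(f,[*P.mean(0)[:2],30],loss='soft_l1',f_scale=.5); return s.x,np.sqrt(np.mean(s.fun**2))
w2=np.load("w2.npy",allow_pickle=True).item(); w1=np.load("w1.npy",allow_pickle=True).item()
out={}
for n,c,box in [("w1",w1,(60,147,30,120)),("w2",w2,(270,365,160,258))]:
    g=cv2.cvtColor(c["color"],cv2.COLOR_RGB2GRAY); m=np.zeros_like(g); b=box
    m[b[2]:b[3],b[0]:b[1]]=(g[b[2]:b[3],b[0]:b[1]]<55)*255
    cs,_=cv2.findContours(m,cv2.RETR_EXTERNAL,cv2.CHAIN_APPROX_NONE); k=max(cs,key=cv2.contourArea)
    M=cv2.moments(k); ce=(M['m10']/M['m00'],M['m01']/M['m00']); print(n,ce,cv2.contourArea(k)); out[n]=k[:,0,:]
    e,d=rays(c,ce,True); out[n+"r"]=(e,d[0])
    for z in (162,172,179,186): print(z,circ(onplane(c,out[n],z,True)))
print(tri([out["w1r"],out["w2r"]]))
# bar in w2, w1
for n,c,box in [("w1",w1,(146,170,148,212)),("w2",w2,(336,365,278,330))]:
    g=cv2.cvtColor(c["color"],cv2.COLOR_RGB2GRAY); b=box
    p=np.argwhere(g[b[2]:b[3],b[0]:b[1]]<60)[:,::-1]+[b[0],b[2]]
    print(n,len(p),p.mean(0)); e,d=rays(c,p.mean(0),True); out[n+"b"]=(e,d[0])
    w=onplane(c,p,135,True)[:,:2].astype(np.float32); l=cv2.fitLine(w,cv2.DIST_L2,0,.01,.01).ravel(); s=(w-l[2:])@l[:2]
    print(l, np.arctan2(l[1],l[0]),s.min(),s.max())
print("bar",tri([out["w1b"],out["w2b"]]))
# dish top: circle
E
```

```text
w1 (111.5799856011519, 77.66258699304055) 3472.5
162 (array([555.74127983,  24.50819012,  37.66441704]), np.float64(3.7700843498083323))
172 (array([554.03115448,  18.35005155,  36.51641644]), np.float64(3.6548383757092324))
179 (array([552.83408731,  14.03936997,  35.71281233]), np.float64(3.574167168591346))
186 (array([551.63702364,   9.72870311,  34.90920543]), np.float64(3.4934969295167035))
w2 (317.171572962729, 210.1645399031375) 3957.5
162 (array([553.62792937,  22.80789202,  32.65001063]), np.float64(1.1694308814659655))
172 (array([556.10999846,  22.747995  ,  31.65160352]), np.float64(1.1333785090145567))
179 (array([557.84747663,  22.70602126,  30.95272256]), np.float64(1.108140586982659))
186 (array([559.58497452,  22.66400521,  30.25384269]), np.float64(1.0829023740194785))
(array([554.83371913,  22.59060962, 161.58097797]), [np.float64(0.3486976489456523), np.float64(0.348697648945567)])
w1 517 [157.95938104 179.00967118]
[ 9.6293193e-01 -2.6974458e-01  4.4805112e+02 -1.1849060e+01] -0.27312776 -31.228956 31.595797
w2 387 [349.1369509  301.71059432]
[ 9.6393538e-01 -2.6613641e-01  4.4719794e+02 -1.1352530e+01] -0.26938266 -30.405931 27.847178
bar (array([447.81671625, -11.63752245, 134.82488316]), [np.float64(0.4405873683483999), np.float64(0.4405873683484933)])
```

The top camera puts the cap about 4 mm farther in x than the wrist camera does. A second wrist view from another yaw will separate the hand-eye bias.

Emit:
carry_out(
  commands=[
    {"slide": [0, 0, 0], "spin": 7},
    {"slide": [0, 0, 0], "spin": 14},
    {"slide": [0, 0, 0.01], "spin": 21},
    {"slide": [0, 0, 0.02], "spin": 28},
    {"slide": [0, 0, 0.03], "spin": 35},
    {"slide": [0, 0, 0.04], "spin": 42},
    {"slide": [0, 0, 0.05], "spin": 49},
    {"slide": [0, 0, 0.05], "spin": 56},
    {"slide": [0, 0, 0.05], "spin": 60},
    {"slide": [0, 0, 0.05], "spin": 60},
    {"slide": [0, 0, 0.05], "spin": 60},
  ],
)

```text
t: 3.12
position: [559.7, 20.0, 281.8]
tcp_rot: [0.0, 0.866, -0.5, 0.0]
ft_force: [-0.2, 0.4, -0.4]
gripper_width: 85.0
```

```bash
cat >> h.py <<'E'
from scipy.optimize import least_squares
def circ(P,w=None):
    f=lambda x:np.hypot(P[:,0]-x[0],P[:,1]-x[1])-x[2]
    s=least_squares(f,[*P.mean(0)[:2],30],loss='soft_l1',f_scale=.5); return s.x,np.sqrt(np.mean(s.fun**2))
def capcontour(c,box,thr=55):
    g=cv2.cvtColor(c["color"],cv2.COLOR_RGB2GRAY); m=np.zeros_like(g); b=box
    m[b[2]:b[3],b[0]:b[1]]=(g[b[2]:b[3],b[0]:b[1]]<thr)*255
    cs,_=cv2.findContours(m,cv2.RETR_EXTERNAL,cv2.CHAIN_APPROX_NONE); return max(cs,key=cv2.contourArea)[:,0,:]
E
python3 - <<'E'
from h import *
from cell import arm
o=arm.get_obs(); print(o['t'],o['position'],o['qpos'],o['ft_force'])
c=arm.camera("wrist"); cv2.imwrite("pics/w3.png",c["color"][:,:,::-1]); np.save("w3.npy",c,allow_pickle=True)
print(c["eye"],proj(c,[558,22,179],True))
E
```

```text
3.1167 [559.65424033  20.03389346 281.77086372] [-1.66575668e-01 -1.52841511e-02  1.71986832e+00 -1.83718195e-04
  1.43658154e+00  2.45159150e+00] [-0.18122369  0.41790258 -0.3897891 ]
[596.39888845 -46.27805113 439.50385162] [[317.94339853 229.97084641]]
```

View pics/w3.png

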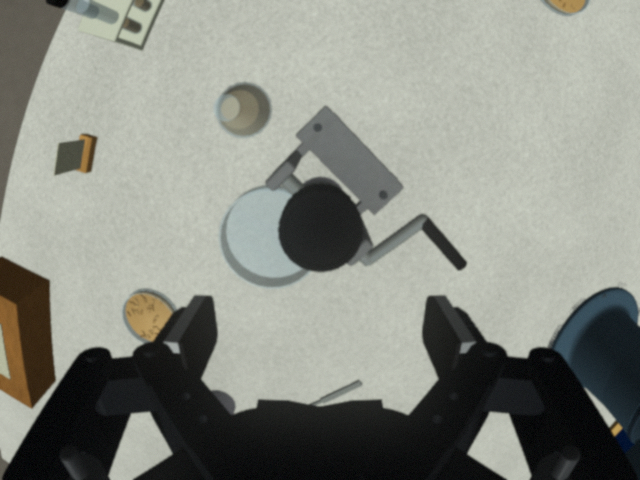

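```bash
python3 - <<'E'
from h import *
B=[]
for n,box,tcp,yaw in [("w2",(270,365,160,258),(559.9,21,331.5),0),("w3",(270,366,178,280),(559.9,21,281.5),-np.pi/3)]:
    c=np.load(n+".npy",allow_pickle=True).item(); k=capcontour(c,box); print(n,len(k))
    for z in (179,):
        # subpixel half-pixel inner contour bias ignored; fit w/ free radius on far half
        P=onplane(c,k,z,True); ce=circ(P)[0][:2]
        for it in range(3):
            a=ce-c["eye"][:2]; a/=np.linalg.norm(a); s=(P[:,:2]-ce)@a>5
            x,r=circ(P[s]); 
            f=lambda q:np.hypot(P[s,0]-q[0],P[s,1]-q[1])-31.0
            q=least_squares(f,ce,loss='soft_l1',f_scale=.5).x; ce=q
        print(z,x,r,q); 
    p=q
    Rm=np.array([[np.cos(yaw),-np.sin(yaw)],[np.sin(yaw),np.cos(yaw)]]); B.append((p,Rm))
# p_i = cap + R_i b
A=np.vstack([np.hstack([np.eye(2),Rm]) for _,Rm in B]); y=np.hstack([p for p,_ in B])
print(np.linalg.solve(A,y), np.linalg.cond(A))
E
```

```text
w2 201
179 [555.98309761  22.85355084  29.84982702] 0.368600419191106 [557.41173318  22.90425427]
w3 243
179 [555.9891853   21.4379642   30.69429731] 0.5252484735278897 [556.16963012  21.11105518]
[ 5.55237726e+02  2.30833475e+01  2.17400749e+00 -1.79093255e-01] 3.7320508075688785
```

Emit:
carry_out(
  commands=[
    {"slide": [-0.0035, 0.0028, 0.01], "spin": -7},
    {"slide": [-0.0035, 0.0028, 0.02], "spin": -14},
    {"slide": [-0.0035, 0.0028, 0.03], "spin": -21},
    {"slide": [-0.0035, 0.0028, 0.04], "spin": -28},
    {"slide": [-0.0035, 0.0028, 0.05], "spin": -35},
    {"slide": [-0.0035, 0.0028, 0.06], "spin": -42},
    {"slide": [-0.0035, 0.0028, 0.07], "spin": -49},
    {"slide": [-0.0035, 0.0028, 0.08], "spin": -56},
    {"slide": [-0.0035, 0.0028, 0.095], "spin": -60},
    {"slide": [-0.0035, 0.0028, 0.11], "spin": -60},
    {"slide": [-0.0035, 0.0028, 0.1235], "spin": -60},
    {"slide": [-0.0035, 0.0028, 0.1235], "spin": -60},
  ],
)

```text
t: 4.17
position: [553.8, 22.7, 155.1]
tcp_rot: [-0.0, 1.0, 0.0, -0.003]
ft_force: [-0.5, 0.1, -0.6]
gripper_width: 85.5
```

Emit:
carry_out(
  commands=[
    {"slide": [0, 0, 0], "spin": 0},
    {"slide": [0, 0, 0], "spin": 0},
    {"slide": [0, 0, 0], "spin": 0},
    {"slide": [0, 0, 0], "spin": 0},
    {"slide": [0, 0, 0], "spin": 0},
    {"slide": [0, 0, 0], "spin": 0},
  ],
  claw=1,
  newtons=25,
)

```text
t: 4.67
position: [559.4, 22.5, 163.4]
tcp_rot: [0.0, 1.0, -0.0, 0.005]
ft_force: [-0.0, 1.6, 12.6]
gripper_width: 12.3
```

```bash
python3 - <<'E'
from h import *
from cell import arm
o=arm.get_obs(); print(o['t'],o['position'],o['ft_force'],o['torque'],o['gripper_width'])
c=arm.camera("wrist"); cv2.imwrite("pics/w4.png",c["color"][:,:,::-1])
E
```

```text
4.6667 [559.41675244  22.48850285 163.44827582] [-0.0347497   1.55844224 12.64690344] [0.21707555 0.10879302 0.0195421 ] 12.320143080589654
```

View pics/w4.png

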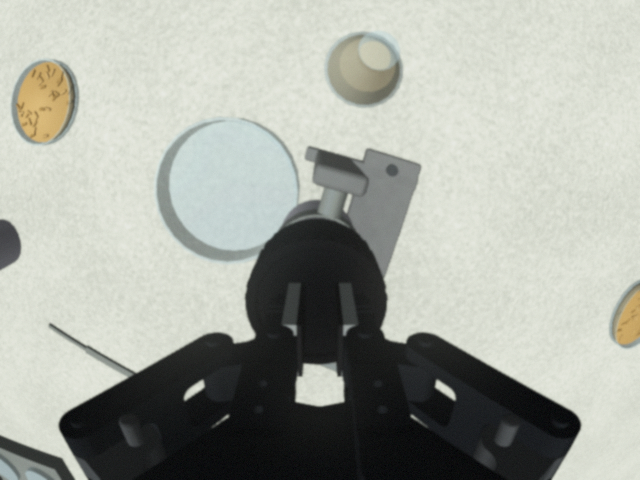

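The fingers closed to 12 mm, so they missed the cap's sides or slid over its top. I'm checking from the fixed cameras.

```bash
python3 - <<'E'
from h import *
from cell import arm
T=arm.camera("top"); S=arm.camera("scene"); w=arm.camera("wrist")
x=cv2.resize(T["color"][190:310,220:370],None,fx=5,fy=5,interpolation=cv2.INTER_CUBIC); cv2.imwrite("pics/t5.png",x[:600,:,::-1])
x=cv2.resize(S["color"][160:280,260:410],None,fx=5,fy=5,interpolation=cv2.INTER_CUBIC); cv2.imwrite("pics/s5.png",np.clip(x[:600,:,::-1].astype(float)*1.8,0,255).astype(np.uint8))
o=arm.get_obs(); print(o["position"],o["ft_force"],w["eye"],o["qpos"])
a=np.linspace(0,6.28,9); print(proj(w,np.c_[555.7+31.5*np.cos(a),22.6+31.5*np.sin(a),0*a+179],True).round())
print(proj(w,[[555.7,22.6,155],[555.7,22.6,163],[555.7,28.8,155],[555.7,16.4,155]],True))
E
```

```text
[559.31409321  22.35703604 163.16546838] [ 0.67932464  0.78523413 11.95837044] [632.20973287  21.27027508 321.58114324] [-1.62758415e-01  8.31516679e-02  1.84051896e+00  3.69388544e-04
  1.20844517e+00  1.40802046e+00]
[[316. 238.]
 [262. 260.]
 [244. 307.]
 [268. 349.]
 [316. 366.]
 [364. 349.]
 [388. 307.]
 [370. 260.]
 [316. 238.]]
[[316.39515028 284.78273577]
 [316.27820408 291.83075734]
 [303.79264222 284.74832654]
 [329.00387282 284.7774164 ]]
```

View pics/t5.png

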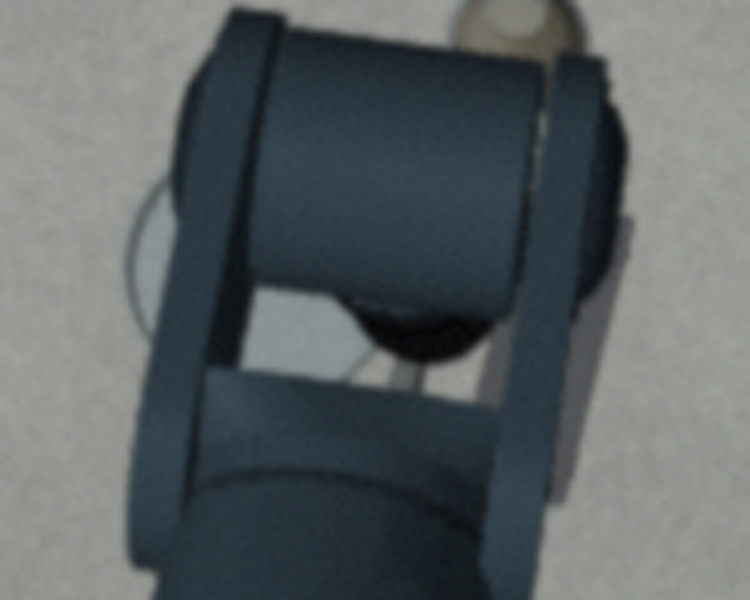

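View pics/s5.png

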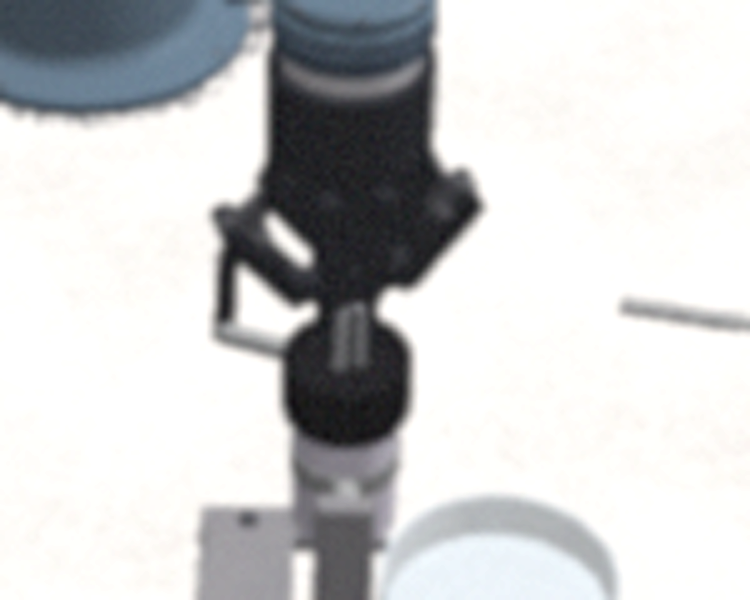

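The cap hasn't moved. The fingers closed on top of its face. The finger corners in the wrist image put the open tips about 128 mm below the camera, while the TCP is 158 mm below it. So the tips are really about 30 mm above the TCP when open and about 16 mm above it when shut. I'll use that measured offset, open the jaws and go 28 mm lower.

Emit:
carry_out(
  commands=[
    {"slide": [0, 0, -0.015], "spin": 0},
    {"slide": [0, 0, -0.015], "spin": 0},
    {"slide": [0, 0, -0.015], "spin": 0},
    {"slide": [0, 0, -0.015], "spin": 0},
    {"slide": [0, 0, -0.015], "spin": 0},
    {"slide": [0, 0, -0.015], "spin": 0},
    {"slide": [0, 0, -0.005], "spin": 0},
    {"slide": [0, 0, 0.005], "spin": 0},
    {"slide": [0, 0, 0.015], "spin": 0},
    {"slide": [0, 0, 0.022], "spin": 0},
    {"slide": [0, 0, 0.028], "spin": 0},
    {"slide": [0, 0, 0.028], "spin": 0},
  ],
  claw=-1,
)

```text
t: 5.87
position: [554.6, 22.9, 127.8]
tcp_rot: [-0.0, 1.0, -0.0, -0.002]
ft_force: [0.2, -0.4, -0.3]
gripper_width: 85.2
```

```bash
python3 - <<'E'
from h import *
from cell import arm
S=arm.camera("scene"); w=arm.camera("wrist"); cv2.imwrite("pics/w6.png",w["color"][:,:,::-1])
x=cv2.resize(S["color"][160:280,260:410],None,fx=5,fy=5,interpolation=cv2.INTER_CUBIC); cv2.imwrite("pics/s6.png",np.clip(x[:600,:,::-1].astype(float)*1.8,0,255).astype(np.uint8))
o=arm.get_obs(); print(o["position"],o["ft_force"],o["gripper_width"],w["eye"])
E
```

```text
[555.70506053  22.74863236 129.6557447 ] [0.70589478 0.35759341 0.6527836 ] 85.78008865146133 [629.86030854  21.48439081 286.36779369]
```

View pics/w6.png

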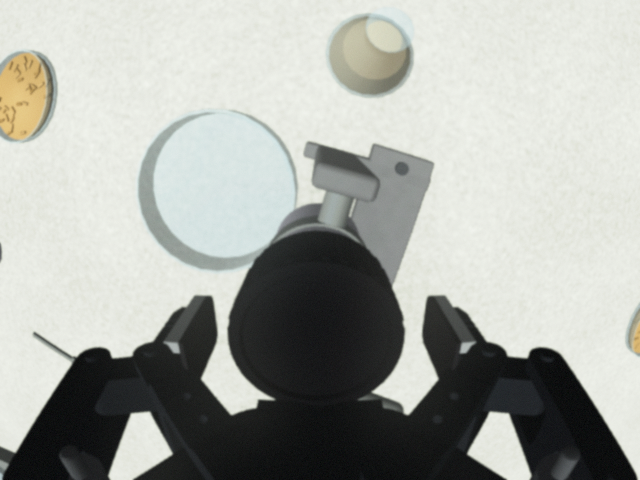

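View pics/s6.png

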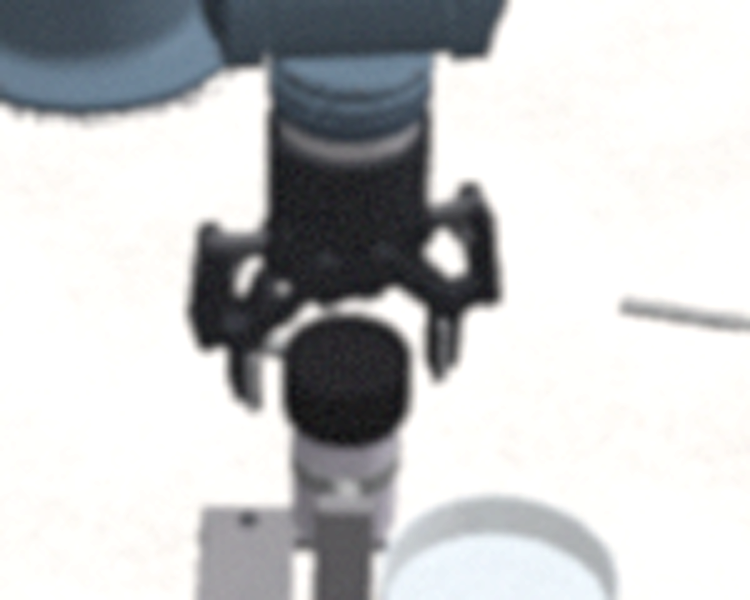

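The fingers now straddle the cap, which is at (317,330) against a finger mid-column of 320. I'm checking the x centring before gripping.

```bash
python3 - <<'E'
from h import *
im=cv2.imread("pics/w6.png"); g=cv2.cvtColor(im,cv2.COLOR_BGR2GRAY)
from cell import arm
w=arm.camera("wrist")
# left/right extremes of cap silhouette per row, and projections for candidate centre
for r in range(300,372,12):
    row=g[r,218:424]; d=np.where(row<45)[0]+218; print(r,d.min(),d.max())
a=np.linspace(0,2*np.pi,721)
for cx,cy in [(555.7,22.7),(553.7,23.7),(557.7,23.7)]:
    q=proj(w,np.c_[cx+31.5*np.cos(a),cy+31.5*np.sin(a),0*a+179],True)
    print(cx,cy,"left",q[q[:,0].argmin()].round(1),"right",q[q[:,0].argmax()].round(1),"bottom",q[:,1].max().round(1),"top",q[:,1].min().round(1))
E
```

```text
300 239 394
312 233 399
324 231 398
336 230 401
348 232 399
360 236 395
555.7 22.7 left [226.8 334.3] right [405.4 335.4] bottom 408.9 top 261.4
553.7 23.7 left [224.8 338.2] right [402.  340.2] bottom 412.3 top 267.3
557.7 23.7 left [223.5 328.7] right [403.2 330.7] bottom 405.3 top 255.5
```

```bash
python3 - <<'E'
import cv2,numpy as np
g=cv2.imread("pics/w6.png")[190:410,210:430]
cv2.imwrite("pics/w6b.png",np.clip(cv2.resize(g,(600,600)).astype(float)*4,0,255).astype(np.uint8))
E
```

```text
(no output)
```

View pics/w6b.png

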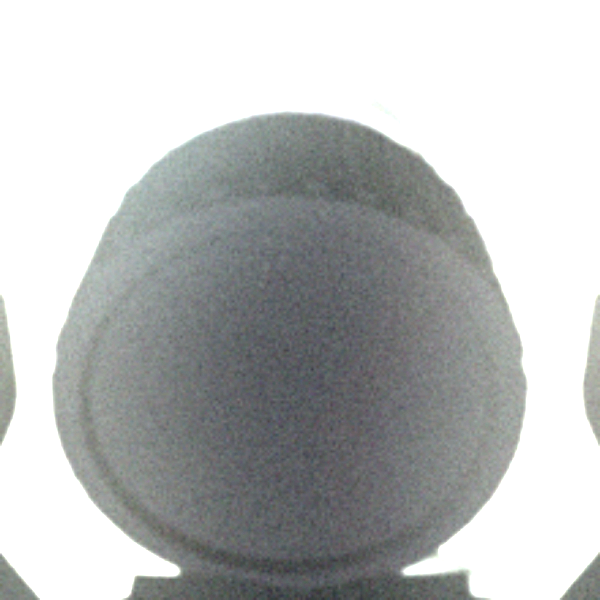

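Emit:
carry_out(
  commands=[
    {"slide": [0, 0, 0], "spin": 0},
    {"slide": [0, 0, 0], "spin": 0},
    {"slide": [0, 0, 0], "spin": 0},
    {"slide": [0, 0, 0], "spin": 0},
    {"slide": [0, 0, 0], "spin": 0},
  ],
  claw=1,
  newtons=30,
)

```text
t: 6.43
position: [556.4, 23.0, 130.9]
tcp_rot: [-0.0, 1.0, -0.0, 0.001]
ft_force: [-0.4, 2.6, 4.7]
gripper_width: 62.3
```

```bash
python3 - <<'E'
from h import *
from cell import arm
o=arm.get_obs(); print(o['t'],o['position'],o['ft_force'],o['torque'],o['gripper_width'])
c=arm.camera("wrist"); cv2.imwrite("pics/w7.png",np.clip(c["color"][:,:,::-1].astype(float)*2,0,255).astype(np.uint8))
E
```

```text
6.4333 [556.36813679  22.95193371 130.92864072] [-0.38996956  2.56844825  4.7242788 ] [0.42871164 0.13412946 0.03126688] 62.30721938206719
```

View pics/w7.png

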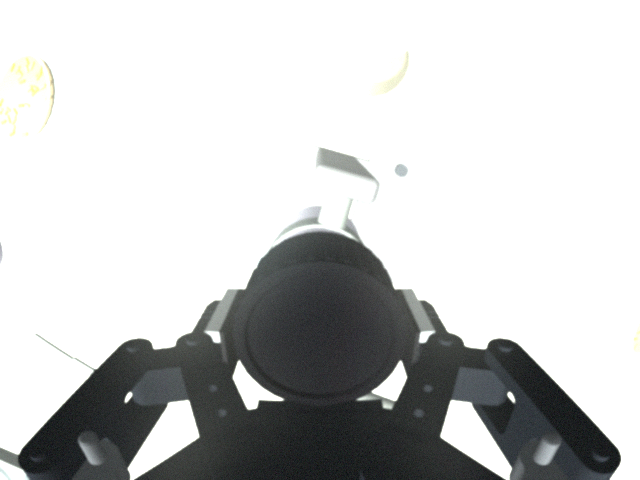

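Emit:
carry_out(
  commands=[
    {"slide": [0, -0.0007, -0.0005], "spin": -7},
    {"slide": [0, -0.0007, -0.001], "spin": -14},
    {"slide": [0, -0.0007, -0.0014], "spin": -21},
    {"slide": [0, -0.0007, -0.0019], "spin": -28},
    {"slide": [0, -0.0007, -0.0023], "spin": -35},
    {"slide": [0, -0.0007, -0.0028], "spin": -42},
    {"slide": [0, -0.0007, -0.0033], "spin": -49},
    {"slide": [0, -0.0007, -0.0037], "spin": -56},
    {"slide": [0, -0.0007, -0.0042], "spin": -63},
    {"slide": [0, -0.0007, -0.0046], "spin": -70},
    {"slide": [0, -0.0007, -0.0051], "spin": -77},
    {"slide": [0, -0.0007, -0.0056], "spin": -84},
  ],
)

```text
t: 7.48
position: [556.0, 23.3, 135.6]
tcp_rot: [0.0, 0.741, 0.671, 0.0]
ft_force: [-0.2, 0.2, 0.8]
gripper_width: 62.3
```

```bash
python3 - <<'E'
from h import *
from cell import arm
o=arm.get_obs(); print(o['t'],o['position'],o['ft_force'],o['torque'],o['gripper_width'],o["qpos"])
c=arm.camera("wrist"); cv2.imwrite("pics/w8.png",np.clip(c["color"][:,:,::-1].astype(float)*2,0,255).astype(np.uint8))
E
```

```text
7.4833 [555.96681573  23.27843316 135.63196992] [-0.15455786  0.21766616  0.77756989] [ 0.09227492 -0.03534133 -0.04978967] 62.30293284919972 [-1.61763797e-01  1.14771811e-01  1.86091127e+00 -3.30045323e-04
  1.16535348e+00 -6.23776125e-02]
```

View pics/w8.png

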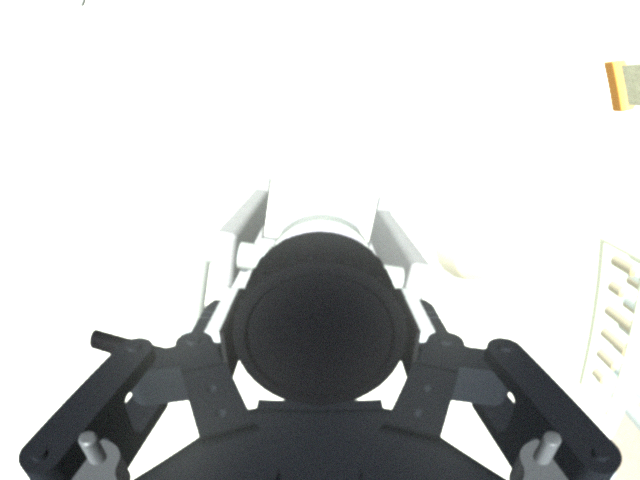

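Emit:
carry_out(
  commands=[
    {"slide": [0, 0, -0.0005], "spin": -7},
    {"slide": [0, 0, -0.001], "spin": -14},
    {"slide": [0, 0, -0.0014], "spin": -21},
    {"slide": [0, 0, -0.0019], "spin": -28},
    {"slide": [0, 0, -0.0023], "spin": -35},
    {"slide": [0, 0, -0.0028], "spin": -42},
    {"slide": [0, 0, -0.0033], "spin": -49},
    {"slide": [0, 0, -0.0037], "spin": -56},
    {"slide": [0, 0, -0.0042], "spin": -63},
    {"slide": [0, 0, -0.0046], "spin": -70},
    {"slide": [0, 0, -0.005], "spin": -70},
    {"slide": [0, 0, -0.007], "spin": -70},
  ],
)

```text
t: 8.53
position: [555.6, 23.4, 141.9]
tcp_rot: [-0.0, 0.227, 0.974, -0.0]
ft_force: [1.7, 0.2, -1.8]
gripper_width: 61.7
```

```bash
python3 - <<'E'
from h import *
from cell import arm
o=arm.get_obs(); print(o['t'],o['position'],o['ft_force'],o['torque'],o['gripper_width'],o["qpos"])
E
```

```text
8.5333 [555.56380441  23.44324612 141.92402605] [ 1.66597079  0.24914121 -1.79971341] [ 0.12245944 -0.23769688  0.03618009] 61.713132674435755 [-1.61746552e-01  1.06410047e-01  1.85742601e+00  2.59535045e-05
  1.17821489e+00 -1.27363109e+00]
```

Emit:
carry_out(
  commands=[
    {"slide": [0, 0, -0.01], "spin": 0},
    {"slide": [0, 0, -0.03], "spin": 0},
    {"slide": [0, 0, -0.055], "spin": 0},
    {"slide": [-0.005, -0.025, -0.055], "spin": 0},
    {"slide": [-0.011, -0.06, -0.055], "spin": 0},
    {"slide": [-0.0175, -0.095, -0.045], "spin": 0},
    {"slide": [-0.0235, -0.128, -0.02], "spin": 0},
    {"slide": [-0.028, -0.1525, 0.01], "spin": 0},
    {"slide": [-0.028, -0.1525, 0.045], "spin": 0},
    {"slide": [-0.028, -0.1525, 0.075], "spin": 0},
    {"slide": [-0.028, -0.1525, 0.1], "spin": 0},
    {"slide": [-0.028, -0.1525, 0.11], "spin": 0},
  ],
)

```text
t: 9.53
position: [511.2, -125.0, 29.2]
tcp_rot: [-0.003, 0.227, 0.974, 0.001]
ft_force: [-0.7, 0.5, -1.3]
gripper_width: 62.0
```

```bash
python3 - <<'E'
from h import *
from cell import arm
S=arm.camera("scene");T=arm.camera("top")
o=arm.get_obs(); print(o['t'],o['position'],o['ft_force'],o['torque'],o['gripper_width'],o["qpos"])
x=cv2.resize(S["color"][150:310,230:410],None,fx=4,fy=3.75,interpolation=cv2.INTER_CUBIC); cv2.imwrite("pics/s9.png",np.clip(x[:600,:,::-1].astype(float)*1.8,0,255).astype(np.uint8))
cv2.imwrite("pics/t9.png",T["color"][:,:,::-1])
E
```

```text
9.6333 [ 512.52187348 -125.28047741   31.11633494] [ 0.61551864 -0.07604526  0.25604594] [ 0.03074527 -0.00716587  0.00896329] 61.90115190754799 [-4.54661374e-01  2.17030793e-01  1.96898603e+00 -3.39368370e-04
  9.60113457e-01 -1.56964795e+00]
```

View pics/s9.png

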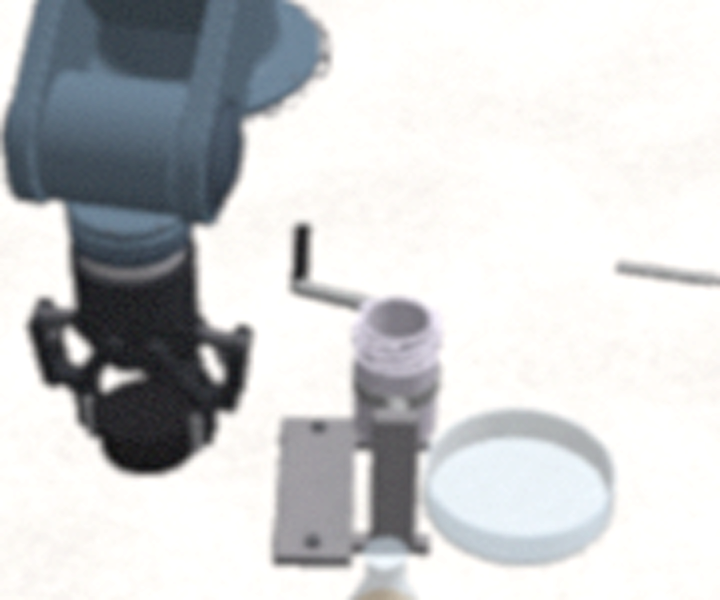

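View pics/t9.png

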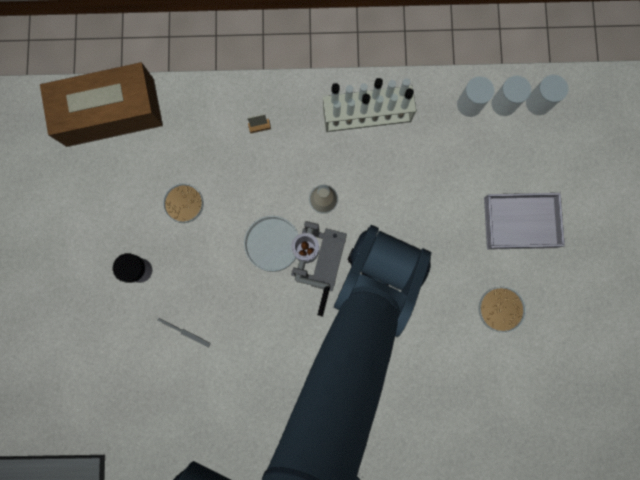

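The cap is off and over the free patch, and the top view shows the acorns in the canister at (305,246). I'm lowering the cap.

Emit:
carry_out(
  commands=[
    {"slide": [0, 0, 0.015], "spin": 0},
    {"slide": [0, 0, 0.03], "spin": 0},
    {"slide": [0, 0, 0.038], "spin": 0},
    {"slide": [0, 0, 0.04], "spin": 0},
    {"slide": [0, 0, 0.042], "spin": 0},
    {"slide": [0, 0, 0.043], "spin": 0},
    {"slide": [0, 0, 0.044], "spin": 0},
  ],
)

```text
t: 10.22
position: [514.9, -126.2, -10.4]
tcp_rot: [0.001, 0.225, 0.974, -0.0]
ft_force: [-0.0, 0.3, -0.3]
gripper_width: 62.0
```

```bash
python3 - <<'E'
from h import *
from cell import arm
S=arm.camera("scene")
o=arm.get_obs(); print(o['t'],o['position'],o['ft_force'],o['torque'],o['gripper_width'])
x=cv2.resize(S["color"][180:310,200:350],None,fx=5,fy=4.6,interpolation=cv2.INTER_CUBIC); cv2.imwrite("pics/s10.png",np.clip(x[:600,:,::-1].astype(float)*1.8,0,255).astype(np.uint8))
E
```

```text
10.2667 [ 514.66104473 -126.1403716   -10.69996393] [-0.30371933  0.81041759 -1.01832584] [ 0.04373854 -0.03821644  0.0059616 ] 61.86007704494625
```

View pics/s10.png

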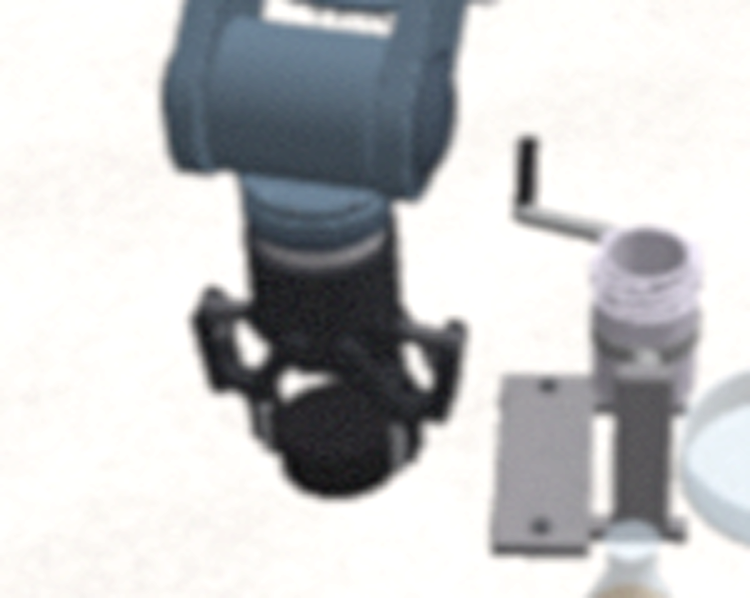

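Emit:
carry_out(
  commands=[
    {"slide": [0, 0, 0.001], "spin": 0},
    {"slide": [0, 0, 0.002], "spin": 0},
    {"slide": [0, 0, 0.003], "spin": 0},
    {"slide": [0, 0, 0.003], "spin": 0},
  ],
)

```text
t: 10.6
position: [514.1, -125.9, -14.5]
tcp_rot: [0.0, 0.225, 0.974, -0.0]
ft_force: [0.1, -0.3, 0.3]
gripper_width: 61.9
```

Emit:
carry_out(
  commands=[
    {"slide": [0, 0, 0.001], "spin": 0},
    {"slide": [0, 0, 0.002], "spin": 0},
    {"slide": [0, 0, 0.003], "spin": 0},
    {"slide": [0, 0, 0.003], "spin": 0},
  ],
)

```text
t: 10.93
position: [514.1, -125.9, -14.7]
tcp_rot: [-0.001, 0.225, 0.974, 0.0]
ft_force: [-12.8, 4.2, 26.8]
gripper_width: 61.8
```

Emit:
carry_out(
  commands=[
    {"slide": [0, 0, -0.0025], "spin": 0},
    {"slide": [0, 0, -0.0025], "spin": 0},
  ],
)

```text
t: 11.1
position: [514.6, -126.1, -14.1]
tcp_rot: [0.001, 0.225, 0.974, -0.0]
ft_force: [1.1, -0.5, -0.3]
gripper_width: 62.3
```

Emit:
carry_out(
  commands=[
    {"slide": [0, 0, 0], "spin": 0},
    {"slide": [0, 0, 0], "spin": 0},
    {"slide": [0, 0, 0], "spin": 0},
    {"slide": [0, 0, 0], "spin": 0},
    {"slide": [0, 0, 0], "spin": 0},
  ],
  claw=-1,
)

```text
t: 11.52
position: [513.9, -125.8, -15.2]
tcp_rot: [-0.0, 0.225, 0.974, 0.0]
ft_force: [-0.2, -0.1, 0.4]
gripper_width: 85.3
```

```bash
python3 - <<'E'
from h import *
from cell import arm
w=arm.camera("wrist"); o=arm.get_obs(); print(o['t'],o['position'],o['ft_force'],o['gripper_width'],o["qpos"])
cv2.imwrite("pics/w11.png",w["color"][:,:,::-1])
E
```

```text
11.5667 [ 513.93784336 -125.81098814  -15.11216314] [ 0.03783628 -0.1970575  -0.70342205] 85.21681466518264 [-4.54539735e-01  3.06385749e-01  1.96900516e+00  3.53070246e-05
  8.66576156e-01 -1.57112990e+00]
```

View pics/w11.png

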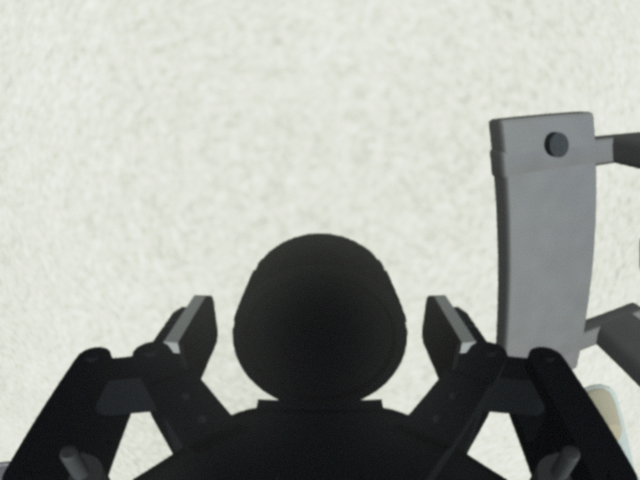

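The cap stands on the bench at (320,320) between the open fingers. I'm lifting and moving over the crank bar.

Emit:
carry_out(
  commands=[
    {"slide": [0, 0, -0.02], "spin": 0},
    {"slide": [0, 0, -0.055], "spin": 0},
    {"slide": [0, 0, -0.09], "spin": 0},
    {"slide": [0, 0, -0.13], "spin": 0},
    {"slide": [0, 0, -0.17], "spin": 0},
    {"slide": [0.015, 0.01, -0.2], "spin": -2},
    {"slide": [0.04, 0.025, -0.215], "spin": -5},
    {"slide": [0.07, 0.042, -0.215], "spin": -8},
    {"slide": [0.1, 0.06, -0.215], "spin": -10.4},
    {"slide": [0.12, 0.0725, -0.215], "spin": -10.4},
    {"slide": [0.12, 0.0725, -0.215], "spin": -10.4},
    {"slide": [0.12, 0.0725, -0.215], "spin": -10.4},
  ],
)

```text
t: 12.57
position: [437.6, -7.3, 200.2]
tcp_rot: [0.0, 0.135, 0.991, -0.0]
ft_force: [0.5, -0.4, -0.5]
gripper_width: 85.5
```

```bash
python3 - <<'E'
from h import *
from cell import arm
w=arm.camera("wrist"); o=arm.get_obs(); print(o['t'],o['position'],o['ft_force'],o['gripper_width'],o["qpos"])
cv2.imwrite("pics/w12.png",w["color"][:,:,::-1]); np.save("w12.npy",w,allow_pickle=True)
print(proj(w,[[446,-10.5,135],[438,-8.4,135],[514,-126,33],[555.7,23.2,165]],True))
E
```

```text
12.6167 [438.16747823  -8.04287036 200.2791868 ] [ 0.44754694 -0.11038266  0.31389697] 85.240436412278 [-2.78076381e-01 -2.65336109e-01  2.09261921e+00 -2.07245283e-04
  1.31345845e+00 -1.57671027e+00]
[[320.14567655 256.74799346]
 [319.97877651 244.54244108]
 [227.91483557 309.2535574 ]
 [408.25215993 399.28408218]]
```

View pics/w12.png

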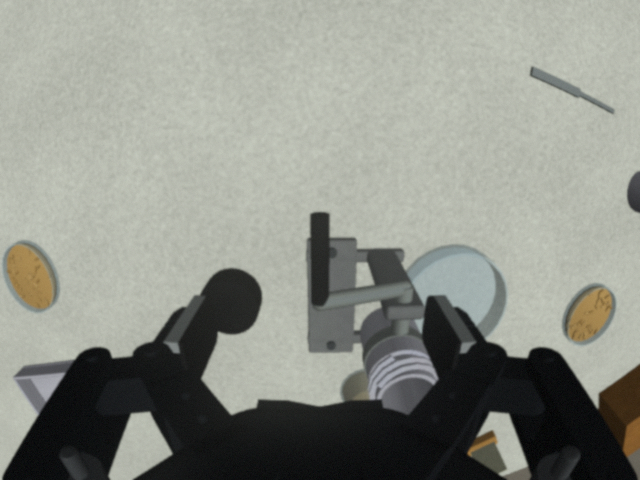

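The bar runs from (320,212) to (320,303), centred between the fingers. I'm half-closing the jaws, descending and gripping lightly.

Emit:
carry_out(
  commands=[
    {"slide": [0, 0, 0.0], "spin": 0},
    {"slide": [0, 0, 0.02], "spin": 0},
    {"slide": [0, 0, 0.045], "spin": 0},
    {"slide": [0, 0, 0.07], "spin": 0},
    {"slide": [0, 0, 0.085], "spin": 0},
    {"slide": [0, 0, 0.093], "spin": 0},
    {"slide": [0, 0, 0.093], "spin": 0},
  ],
  claw=0.1,
  newtons=20,
)

```text
t: 13.2
position: [437.0, -8.4, 105.2]
tcp_rot: [-0.002, 0.137, 0.991, 0.0]
ft_force: [0.1, -0.3, 0.0]
gripper_width: 38.5
```

Emit:
carry_out(
  commands=[
    {"slide": [0, 0, 0], "spin": 0},
    {"slide": [0, 0, 0], "spin": 0},
    {"slide": [0, 0, 0], "spin": 0},
    {"slide": [0, 0, 0], "spin": 0},
  ],
  claw=1,
  newtons=20,
)

```text
t: 13.53
position: [439.4, -7.9, 108.5]
tcp_rot: [0.002, 0.136, 0.991, 0.001]
ft_force: [2.6, 4.5, 1.3]
gripper_width: 10.8
```

```bash
python3 - <<'E'
from h import *
from cell import arm
w=arm.camera("wrist"); S=arm.camera("scene"); o=arm.get_obs(); print(o['t'],o['position'],o['ft_force'],o['gripper_width'],o["qpos"])
cv2.imwrite("pics/w13.png",w["color"][:,:,::-1])
x=cv2.resize(S["color"][170:300,260:410],None,fx=5,fy=4.6,interpolation=cv2.INTER_CUBIC); cv2.imwrite("pics/s13.png",np.clip(x[:600,:,::-1].astype(float)*1.8,0,255).astype(np.uint8))
# arc table: tilt -> y,z rel
h=np.array([555.7,23.2]); 
a0=np.arctan2(20,-62)
for t in np.arange(0,2.61,.2):
    a=a0-t; print(round(t,2),round(65*np.cos(a)-65*np.cos(a0),1),round(65*np.sin(a)-65*np.sin(a0),1))
E
```

```text
13.6333 [439.43509392  -7.85000042 108.4633475 ] [2.40212122 4.94940569 2.20155754] 10.98939881451576 [-2.77831363e-01 -1.36330271e-01  2.16526840e+00  1.55226040e-03
  1.10922060e+00 -1.57649708e+00]
0.0 0.0 0.0
0.2 5.2 11.9
0.4 12.7 22.5
0.6 22.1 31.4
0.8 33.1 38.3
1.0 45.2 42.9
1.2 58.0 44.9
1.4 71.0 44.4
1.6 83.6 41.3
1.8 95.3 35.8
2.0 105.7 28.0
2.2 114.4 18.3
2.4 121.0 7.1
2.6 125.2 -5.2
```

View pics/w13.png

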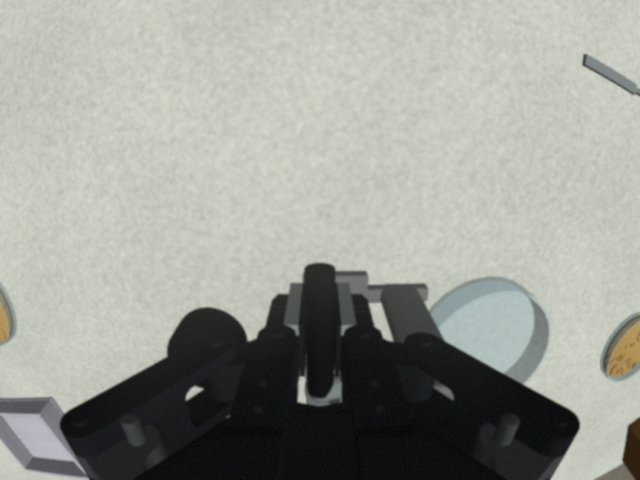

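View pics/s13.png

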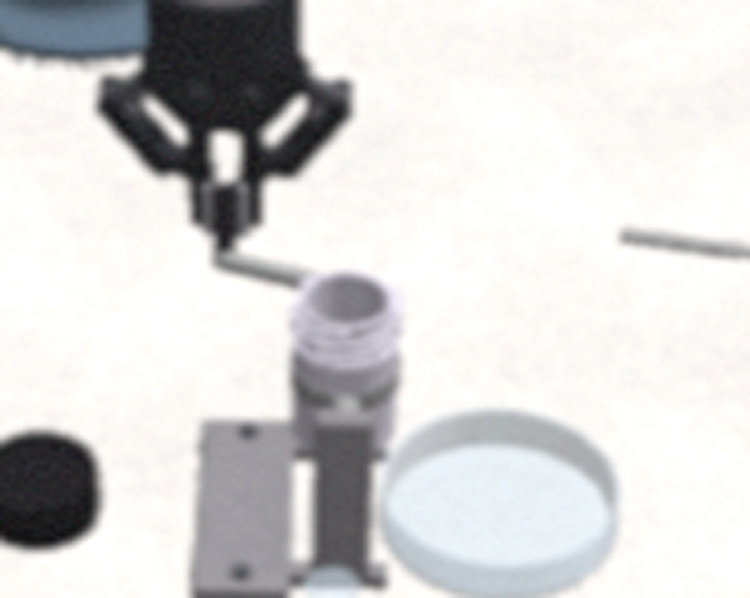

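The bar is gripped at 11 mm opening. I'm following the crank's arc, where tool y is the cradle's +y.

Emit:
carry_out(
  commands=[
    {"slide": [0, 0.0023, -0.0062], "spin": 0},
    {"slide": [0, 0.0052, -0.0119], "spin": 0},
    {"slide": [0, 0.0087, -0.0174], "spin": 0},
    {"slide": [0, 0.0127, -0.0225], "spin": 0},
    {"slide": [0, 0.0172, -0.0272], "spin": 0},
    {"slide": [0, 0.0221, -0.0314], "spin": 0},
    {"slide": [0, 0.0274, -0.0351], "spin": 0},
    {"slide": [0, 0.0331, -0.0383], "spin": 0},
    {"slide": [0, 0.039, -0.0408], "spin": 0},
    {"slide": [0, 0.0452, -0.0429], "spin": 0},
    {"slide": [0, 0.0515, -0.0442], "spin": 0},
    {"slide": [0, 0.058, -0.0449], "spin": 0},
  ],
)

```text
t: 14.63
position: [454.4, 45.4, 154.7]
tcp_rot: [0.001, 0.136, 0.991, -0.003]
ft_force: [-4.3, -7.2, 7.3]
gripper_width: 10.6
```

```bash
python3 - <<'E'
from h import *
from cell import arm
w=arm.camera("wrist"); S=arm.camera("scene"); o=arm.get_obs(); print(o['t'],o['position'],o['ft_force'],o['torque'],o['gripper_width'])
cv2.imwrite("pics/w14.png",w["color"][:,:,::-1])
x=cv2.resize(S["color"][170:300,260:410],None,fx=5,fy=4.6,interpolation=cv2.INTER_CUBIC); cv2.imwrite("pics/s14.png",np.clip(x[:600,:,::-1].astype(float)*1.8,0,255).astype(np.uint8))
E
```

```text
14.7333 [454.66896608  46.34216457 154.53564032] [-3.53834331 -3.79540576 11.20239758] [-0.75527737  0.74269869  0.05939828] 10.650046239939412
```

View pics/s14.png

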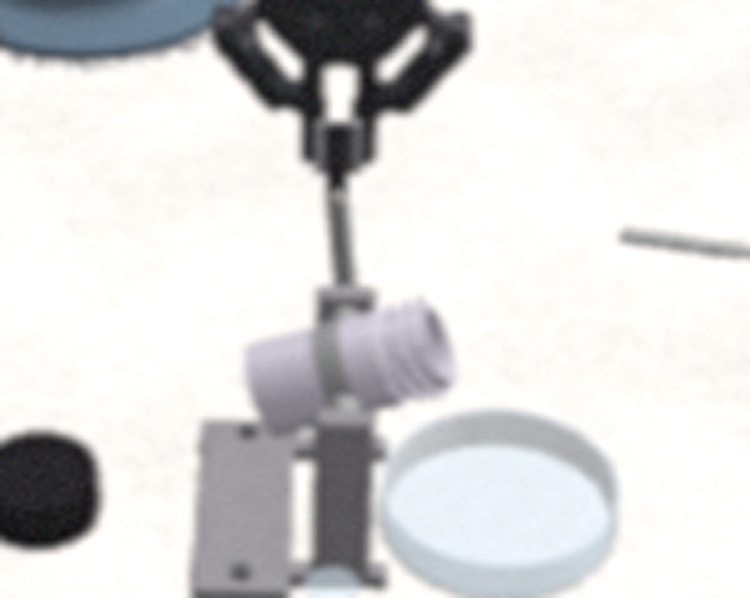

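Emit:
carry_out(
  commands=[
    {"slide": [0, 0.0066, -0.0001], "spin": 0},
    {"slide": [0, 0.013, 0.0005], "spin": 0},
    {"slide": [0, 0.0194, 0.0018], "spin": 0},
    {"slide": [0, 0.0256, 0.0036], "spin": 0},
    {"slide": [0, 0.0316, 0.0061], "spin": 0},
    {"slide": [0, 0.0373, 0.0091], "spin": 0},
    {"slide": [0, 0.0428, 0.0128], "spin": 0},
    {"slide": [0, 0.0477, 0.0169], "spin": 0},
    {"slide": [0, 0.0523, 0.0216], "spin": 0},
    {"slide": [0, 0.0564, 0.0266], "spin": 0},
    {"slide": [0, 0.06, 0.0321], "spin": 0},
    {"slide": [0, 0.063, 0.0378], "spin": 0},
  ],
)

```text
t: 15.73
position: [471.3, 107.0, 115.3]
tcp_rot: [0.001, 0.135, 0.991, -0.002]
ft_force: [-1.0, -4.5, 4.5]
gripper_width: 11.4
```

```bash
python3 - <<'E'
from h import *
from cell import arm
w=arm.camera("wrist"); S=arm.camera("scene"); o=arm.get_obs(); print(o['t'],o['position'],o['ft_force'],o['torque'],o['gripper_width'])
cv2.imwrite("pics/w15.png",w["color"][:,:,::-1])
x=cv2.resize(S["color"][170:300,260:410],None,fx=5,fy=4.6,interpolation=cv2.INTER_CUBIC); cv2.imwrite("pics/s15.png",np.clip(x[:600,:,::-1].astype(float)*1.8,0,255).astype(np.uint8))
E
```

```text
15.8333 [471.38579592 107.45563935 114.53178315] [ 3.3079372  -3.96391215 -2.97194609] [-0.80096208 -0.46810906  0.01012912] 10.949212722077192
```

View pics/s15.png

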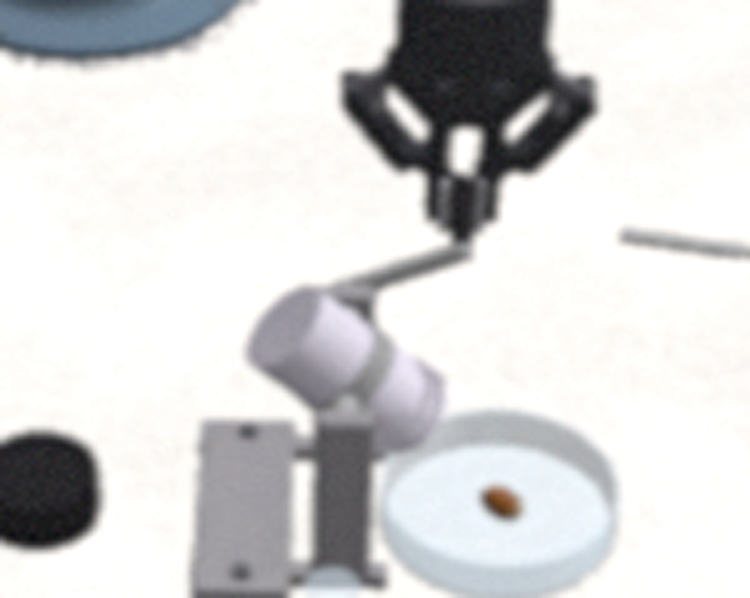

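One acorn is out. I'm continuing to the stop.

Emit:
carry_out(
  commands=[
    {"slide": [0, 0.0024, 0.0061], "spin": 0},
    {"slide": [0, 0.0042, 0.0123], "spin": 0},
    {"slide": [0, 0.0048, 0.0155], "spin": 0},
    {"slide": [0, 0.0048, 0.017], "spin": 0},
    {"slide": [0, 0.0048, 0.017], "spin": 0},
    {"slide": [0, 0.0048, 0.017], "spin": 0},
  ],
)

```text
t: 16.33
position: [472.9, 112.7, 98.3]
tcp_rot: [0.001, 0.136, 0.991, -0.0]
ft_force: [1.3, -2.0, 4.2]
gripper_width: 11.1
```

```bash
python3 - <<'E'
from h import *
from cell import arm
w=arm.camera("wrist"); S=arm.camera("scene"); o=arm.get_obs(); print(o['t'],o['position'],o['ft_force'],o['torque'],o['gripper_width'])
cv2.imwrite("pics/w16.png",w["color"][:,:,::-1])
x=cv2.resize(S["color"][170:300,260:410],None,fx=5,fy=4.6,interpolation=cv2.INTER_CUBIC); cv2.imwrite("pics/s16.png",np.clip(x[:600,:,::-1].astype(float)*1.8,0,255).astype(np.uint8))
E
```

```text
16.4333 [472.89775544 112.75058332  98.2235347 ] [ 0.39185216 -2.51675721  6.10547147] [-0.53960598 -0.16823454  0.01914022] 11.07939031096041
```

View pics/s16.png

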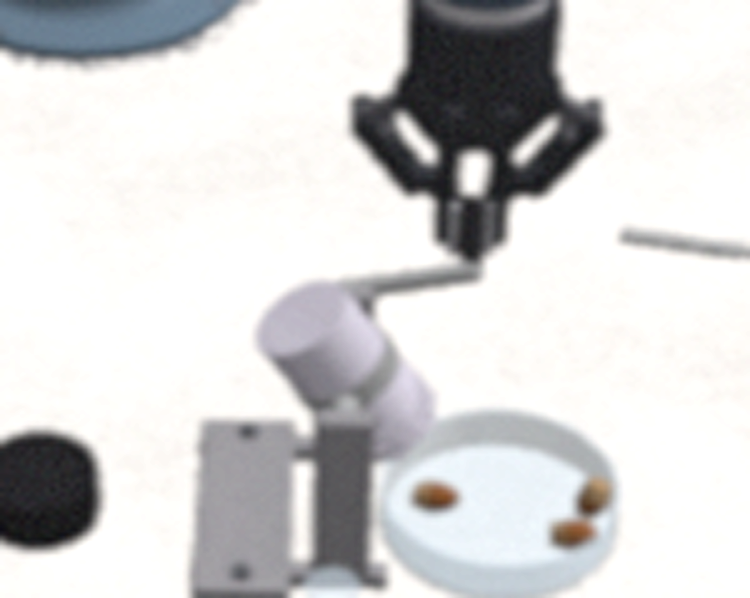

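View pics/w16.png

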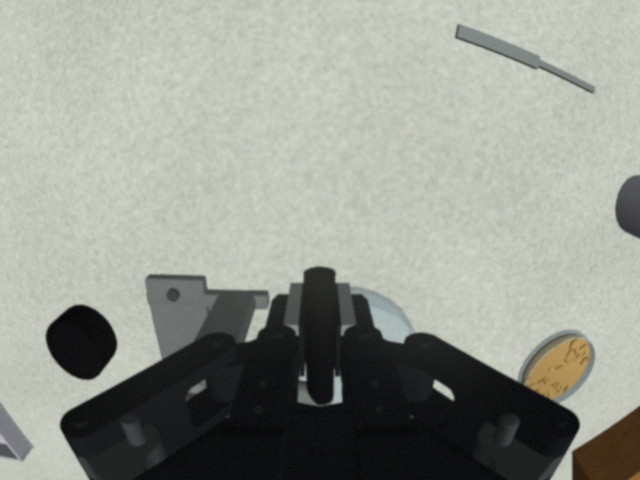

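All three acorns lie in the dish, at about (435,495), (572,533) and (594,494) in the enlarged scene crop. I'm swinging back along the arc.

Emit:
carry_out(
  commands=[
    {"slide": [0, 0, 0], "spin": 0},
    {"slide": [0, 0, 0], "spin": 0},
    {"slide": [0, -0.0006, -0.0047], "spin": 0},
    {"slide": [0, -0.0024, -0.0109], "spin": 0},
    {"slide": [0, -0.0048, -0.017], "spin": 0},
    {"slide": [0, -0.0078, -0.0227], "spin": 0},
    {"slide": [0, -0.0114, -0.0282], "spin": 0},
    {"slide": [0, -0.0155, -0.0332], "spin": 0},
    {"slide": [0, -0.0201, -0.0379], "spin": 0},
    {"slide": [0, -0.025, -0.042], "spin": 0},
    {"slide": [0, -0.0305, -0.0457], "spin": 0},
    {"slide": [0, -0.0362, -0.0487], "spin": 0},
  ],
)

```text
t: 17.43
position: [463.7, 79.5, 146.5]
tcp_rot: [0.002, 0.136, 0.991, 0.003]
ft_force: [8.3, 6.3, -0.0]
gripper_width: 11.0
```

Emit:
carry_out(
  commands=[
    {"slide": [0, -0.006, -0.0025], "spin": 0},
    {"slide": [0, -0.0122, -0.0043], "spin": 0},
    {"slide": [0, -0.0186, -0.0056], "spin": 0},
    {"slide": [0, -0.025, -0.0062], "spin": 0},
    {"slide": [0, -0.0316, -0.0061], "spin": 0},
    {"slide": [0, -0.0381, -0.0054], "spin": 0},
    {"slide": [0, -0.0444, -0.0041], "spin": 0},
    {"slide": [0, -0.0506, -0.002], "spin": 0},
    {"slide": [0, -0.0565, 0.0005], "spin": 0},
    {"slide": [0, -0.0622, 0.0037], "spin": 0},
    {"slide": [0, -0.0675, 0.0074], "spin": 0},
    {"slide": [0, -0.0724, 0.0116], "spin": 0},
  ],
)

```text
t: 18.43
position: [443.9, 9.6, 135.2]
tcp_rot: [0.002, 0.136, 0.991, 0.002]
ft_force: [3.7, 4.7, 3.3]
gripper_width: 11.0
```

Emit:
carry_out(
  commands=[
    {"slide": [0, -0.0045, 0.0047], "spin": 0},
    {"slide": [0, -0.0085, 0.0098], "spin": 0},
    {"slide": [0, -0.012, 0.0153], "spin": 0},
    {"slide": [0, -0.0149, 0.021], "spin": 0},
    {"slide": [0, -0.0172, 0.0272], "spin": 0},
    {"slide": [0, -0.018, 0.0303], "spin": 0},
    {"slide": [0, -0.018, 0.0315], "spin": 0},
    {"slide": [0, -0.018, 0.0315], "spin": 0},
  ],
)

```text
t: 19.1
position: [438.9, -7.7, 105.3]
tcp_rot: [0.0, 0.136, 0.991, 0.002]
ft_force: [-5.7, 6.3, 19.2]
gripper_width: 11.1
```

```bash
python3 - <<'E'
from h import *
from cell import arm
w=arm.camera("wrist"); S=arm.camera("scene"); o=arm.get_obs(); print(o['t'],o['position'],o['ft_force'],o['torque'],o['gripper_width'])
cv2.imwrite("pics/w17.png",w["color"][:,:,::-1])
x=cv2.resize(S["color"][170:300,260:410],None,fx=5,fy=4.6,interpolation=cv2.INTER_CUBIC); cv2.imwrite("pics/s17.png",np.clip(x[:600,:,::-1].astype(float)*1.8,0,255).astype(np.uint8))
E
```

```text
19.2 [438.92172015  -7.66463962 105.31537556] [-4.36031216  5.11163008 19.52276314] [0.90700348 0.80113616 0.09559868] 10.991348829117372
```

View pics/s17.png

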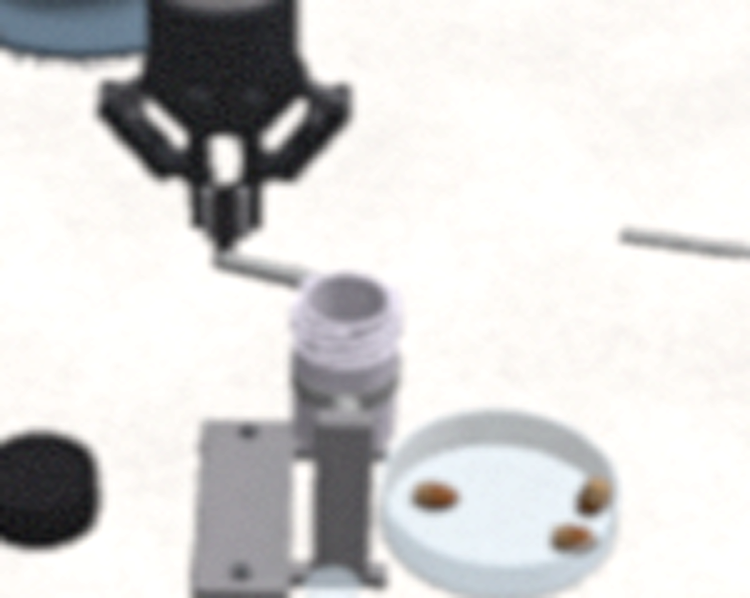

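The canister is upright and pressed on its stop. I'm releasing the bar, lifting and going back to the cap.

Emit:
carry_out(
  commands=[
    {"slide": [0, 0, 0], "spin": 0},
    {"slide": [0, 0, 0], "spin": 0},
    {"slide": [0, 0, 0], "spin": 0},
    {"slide": [0, 0, -0.015], "spin": 0},
    {"slide": [0, 0, -0.05], "spin": 0},
    {"slide": [0, 0, -0.085], "spin": 0},
    {"slide": [0, 0, -0.0973], "spin": 0},
  ],
  claw=0.1,
)

```text
t: 19.78
position: [439.5, -9.2, 204.3]
tcp_rot: [0.003, 0.136, 0.991, -0.0]
ft_force: [1.2, 0.1, 1.2]
gripper_width: 38.5
```

Emit:
carry_out(
  commands=[
    {"slide": [-0.025, -0.022, 0], "spin": 3},
    {"slide": [-0.052, -0.046, 0], "spin": 6},
    {"slide": [-0.08, -0.07, 0], "spin": 9},
    {"slide": [-0.105, -0.0922, 0], "spin": 10.4},
    {"slide": [-0.105, -0.0922, 0], "spin": 10.4},
    {"slide": [-0.105, -0.0922, 0], "spin": 10.4},
  ],
  claw=-1,
)

```text
t: 20.28
position: [513.8, -126.8, 198.8]
tcp_rot: [-0.001, 0.226, 0.974, 0.001]
ft_force: [0.4, 0.3, 0.5]
gripper_width: 85.2
```

```bash
python3 - <<'E'
from h import *
from cell import arm
w=arm.camera("wrist"); S=arm.camera("scene"); o=arm.get_obs(); print(o['t'],o['position'],o['tcp_rot'],o['ft_force'],o['gripper_width'])
cv2.imwrite("pics/w18.png",w["color"][:,:,::-1])
x=cv2.resize(S["color"][170:300,260:410],None,fx=5,fy=4.6,interpolation=cv2.INTER_CUBIC); cv2.imwrite("pics/s18.png",np.clip(x[:600,:,::-1].astype(float)*1.8,0,255).astype(np.uint8))
k=capcontour(w,(225,415,180,400),60); (x,y),r=cv2.minEnclosingCircle(k); print(x,y,r)
print(proj(w,[514.1,-126,33.5],True), onplane(w,[x,y],33.5,True))
E
```

```text
20.3833 [ 513.21927582 -125.18439325  199.05995043] [-1.14607434e-03  2.25099797e-01  9.74334926e-01  4.68600879e-04] [ 0.45629852 -0.06600054  0.21571522] 85.26913387658966
320.4991760253906 204.54002380371094 33.97690200805664
[[321.78776546 207.73175703]] [[ 510.97263945 -125.7501108    33.5       ]]
```

View pics/w18.png

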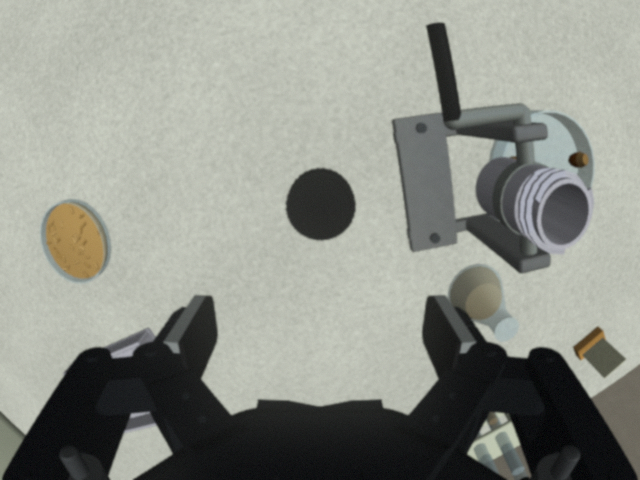

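View pics/s18.png

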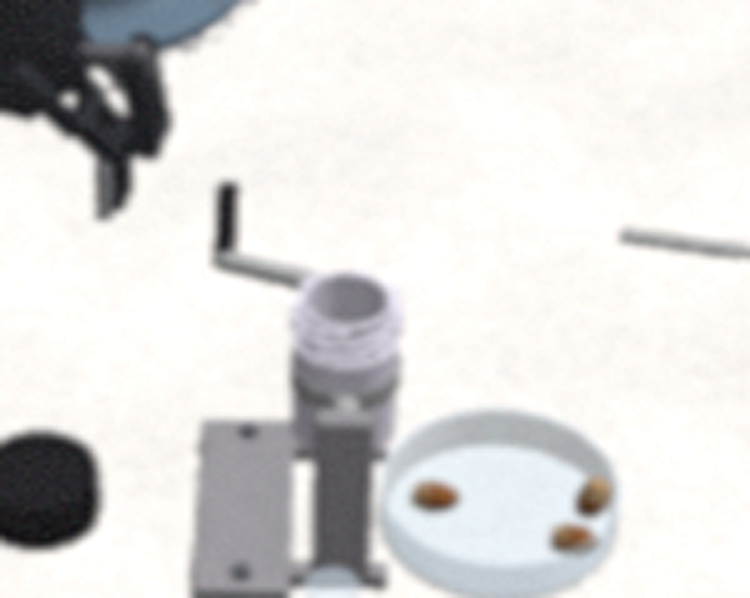

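The cap is where I left it, at (320,204), and the canister is upright with the acorns in the dish. I'm descending to regrasp.

Emit:
carry_out(
  commands=[
    {"slide": [0, 0, 0.035], "spin": 0},
    {"slide": [0, 0, 0.073], "spin": 0},
    {"slide": [0, 0, 0.11], "spin": 0},
    {"slide": [0, 0, 0.145], "spin": 0},
    {"slide": [0, 0, 0.175], "spin": 0},
    {"slide": [0, 0, 0.195], "spin": 0},
    {"slide": [0, 0, 0.208], "spin": 0},
    {"slide": [0, 0, 0.2145], "spin": 0},
    {"slide": [0, 0, 0.2145], "spin": 0},
  ],
)

```text
t: 21.13
position: [512.5, -124.4, -15.7]
tcp_rot: [-0.002, 0.225, 0.974, 0.0]
ft_force: [0.6, -0.4, 0.1]
gripper_width: 85.4
```

Emit:
carry_out(
  commands=[
    {"slide": [0, 0, 0], "spin": 0},
    {"slide": [0, 0, 0], "spin": 0},
    {"slide": [0, 0, 0], "spin": 0},
    {"slide": [0, 0, 0], "spin": 0},
    {"slide": [0, 0, 0], "spin": 0},
  ],
  claw=1,
  newtons=30,
)

```text
t: 21.55
position: [515.3, -126.2, -12.7]
tcp_rot: [0.001, 0.225, 0.974, -0.0]
ft_force: [-1.2, 2.8, 7.4]
gripper_width: 61.9
```

```bash
python3 - <<'E'
from h import *
from cell import arm
o=arm.get_obs(); print(o['t'],o['position'],o['tcp_rot'],o['ft_force'],o['torque'],o['gripper_width'])
w=arm.camera("wrist"); cv2.imwrite("pics/w19.png",np.clip(w["color"][:,:,::-1].astype(float)*2,0,255).astype(np.uint8))
E
```

```text
21.55 [ 515.29551961 -126.22961022  -12.73020789] [ 1.22075752e-03  2.25115064e-01  9.74331415e-01 -1.05904195e-04] [-1.23304414  2.76725147  7.4073192 ] [0.24648469 0.19310454 0.05256709] 61.93075902652699
```

View pics/w19.png

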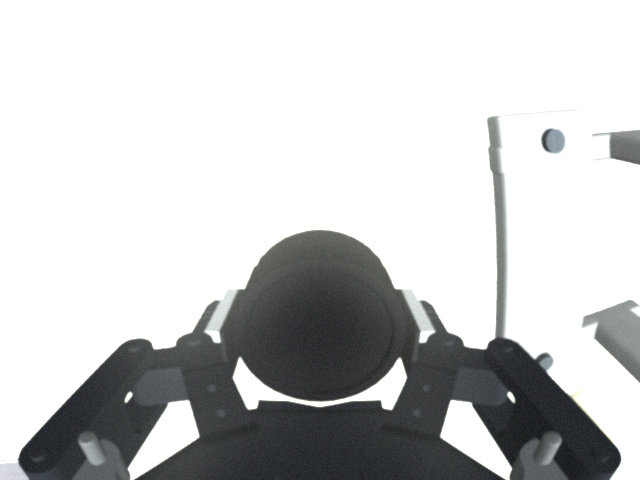

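Emit:
carry_out(
  commands=[
    {"slide": [0, 0, -0.015], "spin": 0},
    {"slide": [0, 0, -0.045], "spin": 0},
    {"slide": [0, 0, -0.08], "spin": 0},
    {"slide": [0, 0, -0.118], "spin": 0},
    {"slide": [0, 0, -0.155], "spin": 0},
    {"slide": [0.001, 0.008, -0.19], "spin": 0},
    {"slide": [0.006, 0.033, -0.21], "spin": 0},
    {"slide": [0.0125, 0.068, -0.2144], "spin": 0},
    {"slide": [0.0185, 0.1, -0.2144], "spin": 0},
    {"slide": [0.0245, 0.1325, -0.2144], "spin": 0},
    {"slide": [0.028, 0.1525, -0.2144], "spin": 0},
    {"slide": [0.028, 0.1525, -0.2144], "spin": 0},
  ],
)

```text
t: 22.6
position: [556.3, 26.7, 200.4]
tcp_rot: [0.0, 0.223, 0.975, 0.001]
ft_force: [-0.0, -0.3, -1.2]
gripper_width: 61.5
```

Emit:
carry_out(
  commands=[
    {"slide": [0, 0, 0.015], "spin": 0},
    {"slide": [0, 0, 0.035], "spin": 0},
    {"slide": [0, 0, 0.047], "spin": 0},
    {"slide": [0, 0, 0.052], "spin": 0},
    {"slide": [0, 0, 0.053], "spin": 0},
  ],
)

```text
t: 23.02
position: [555.8, 23.1, 146.4]
tcp_rot: [-0.0, 0.226, 0.974, 0.0]
ft_force: [1.3, 0.5, -1.3]
gripper_width: 62.0
```

```bash
python3 - <<'E'
from h import *
from cell import arm
w=arm.camera("wrist"); S=arm.camera("scene"); 
for i in range(2):
    o=arm.get_obs(); print(o['t'],o['position'],o['tcp_rot'],o['ft_force'],o['torque'],o['gripper_width'])
cv2.imwrite("pics/w20.png",np.clip(w["color"][:,:,::-1].astype(float)*2,0,255).astype(np.uint8))
x=cv2.resize(S["color"][170:300,260:410],None,fx=5,fy=4.6,interpolation=cv2.INTER_CUBIC); cv2.imwrite("pics/s20.png",np.clip(x[:600,:,::-1].astype(float)*1.8,0,255).astype(np.uint8))
E
```

```text
23.1167 [555.92939627  23.0430086  147.26703317] [ 1.96751914e-05  2.25399179e-01  9.74266498e-01 -2.53886449e-05] [ 0.87872455 -0.36571674 -0.59264767] [ 0.08184199 -0.08280269 -0.03754863] 62.31728475928816
23.1167 [555.92939627  23.0430086  147.26703317] [ 1.96751914e-05  2.25399179e-01  9.74266498e-01 -2.53886449e-05] [ 0.87872455 -0.36571674 -0.59264767] [ 0.08184199 -0.08280269 -0.03754863] 62.31728475928816
```

View pics/w20.png

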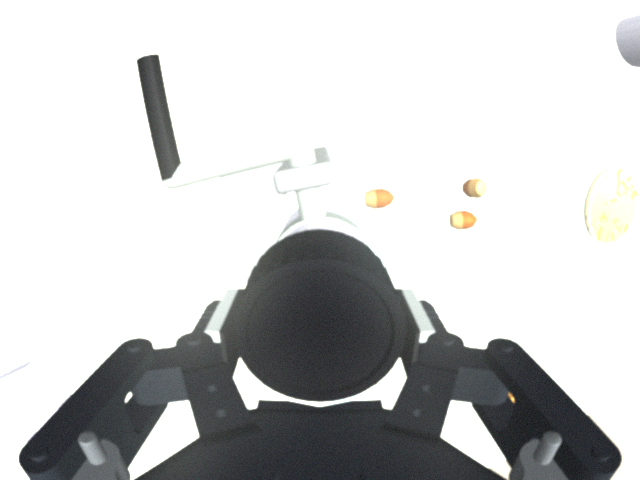

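View pics/s20.png

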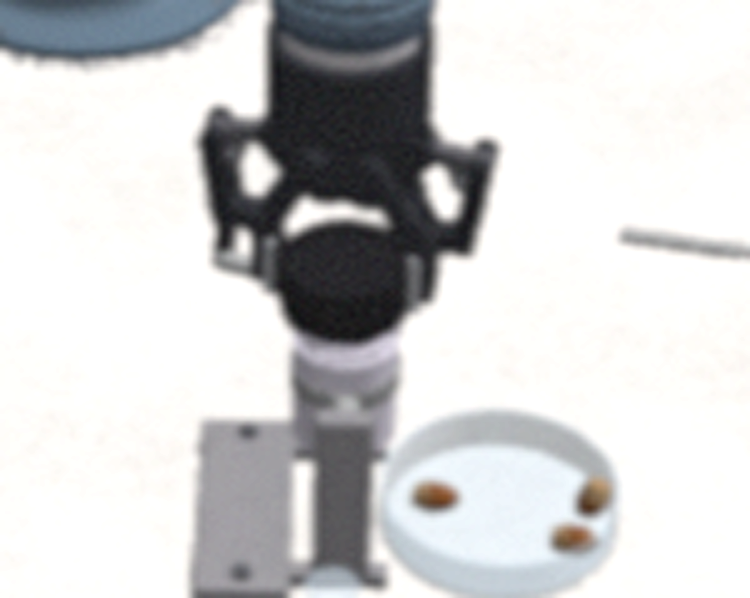

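The cap sits over the neck with no side load. I'm lowering it onto the thread start.

Emit:
carry_out(
  commands=[
    {"slide": [0, 0, 0.002], "spin": 0},
    {"slide": [0, 0, 0.0035], "spin": 0},
    {"slide": [0, 0, 0.0045], "spin": 0},
    {"slide": [0, 0, 0.005], "spin": 0},
    {"slide": [0, 0, 0.005], "spin": 0},
  ],
)

```text
t: 23.53
position: [556.2, 23.3, 142.3]
tcp_rot: [0.0, 0.225, 0.974, -0.0]
ft_force: [-0.0, 0.3, 0.7]
gripper_width: 62.1
```

Emit:
carry_out(
  commands=[
    {"slide": [0, 0, 0.0009], "spin": 7},
    {"slide": [0, 0, 0.0018], "spin": 14},
    {"slide": [0, 0, 0.0023], "spin": 21},
    {"slide": [0, 0, 0.0028], "spin": 28},
    {"slide": [0, 0, 0.0032], "spin": 35},
    {"slide": [0, 0, 0.0037], "spin": 42},
  ],
)

```text
t: 24.03
position: [556.3, 23.4, 139.2]
tcp_rot: [0.0, 0.562, 0.827, 0.0]
ft_force: [0.2, 0.6, 3.0]
gripper_width: 62.2
```

```bash
python3 - <<'E'
from cell import arm
o=arm.get_obs(); print(o['t'],o['position'],o['ft_force'],o['torque'],o['gripper_width'])
E
```

```text
24.0333 [556.3059843   23.3954203  139.17831462] [0.15854803 0.62439226 2.95133414] [ 0.08741854 -0.00774105  0.0616194 ] 62.19321849509724
```

Emit:
carry_out(
  commands=[
    {"slide": [0, 0, 0.0005], "spin": 7},
    {"slide": [0, 0, 0.0009], "spin": 14},
    {"slide": [0, 0, 0.0014], "spin": 21},
    {"slide": [0, 0, 0.0019], "spin": 28},
    {"slide": [0, 0, 0.0023], "spin": 35},
    {"slide": [0, 0, 0.0028], "spin": 42},
  ],
)

```text
t: 24.53
position: [556.3, 23.2, 136.4]
tcp_rot: [0.001, 0.821, 0.571, 0.0]
ft_force: [-0.4, -0.3, 3.8]
gripper_width: 62.0
```

```bash
python3 - <<'E'
from cell import arm
import cv2,numpy as np
o=arm.get_obs(); print(o['t'],o['position'],o['ft_force'],o['torque'],o['gripper_width'])
S=arm.camera("scene")
x=cv2.resize(S["color"][170:300,260:410],None,fx=5,fy=4.6,interpolation=cv2.INTER_CUBIC); cv2.imwrite("pics/s21.png",np.clip(x[:600,:,::-1].astype(float)*1.8,0,255).astype(np.uint8))
E
```

```text
24.5333 [556.32130264  23.15462376 136.39149678] [-0.44663819 -0.34747544  3.80495715] [-0.03933618  0.05073105  0.06938595] 62.04569618841373
```

View pics/s21.png

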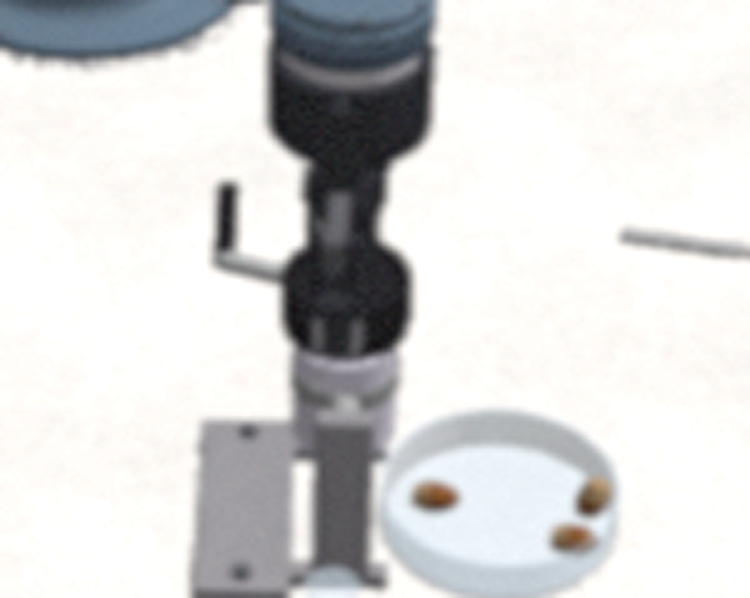

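The cap is following the thread with a steady force of about 3.5 N. I'm continuing.

Emit:
carry_out(
  commands=[
    {"slide": [0, 0, 0.0005], "spin": 7},
    {"slide": [0, 0, 0.0009], "spin": 14},
    {"slide": [0, 0, 0.0014], "spin": 21},
    {"slide": [0, 0, 0.0019], "spin": 28},
    {"slide": [0, 0, 0.0023], "spin": 35},
    {"slide": [0, 0, 0.0028], "spin": 42},
    {"slide": [0, 0, 0.0032], "spin": 49},
    {"slide": [0, 0, 0.0037], "spin": 56},
  ],
)

```text
t: 25.25
position: [556.3, 23.1, 132.7]
tcp_rot: [0.0, 0.993, 0.12, 0.0]
ft_force: [-0.9, -0.3, 6.4]
gripper_width: 62.2
```

Emit:
carry_out(
  commands=[
    {"slide": [0, 0, 0.0003], "spin": 4},
    {"slide": [0, 0, 0.0006], "spin": 8},
    {"slide": [0, 0, 0.0009], "spin": 12},
    {"slide": [0, 0, 0.0011], "spin": 16},
  ],
)

```text
t: 25.58
position: [556.9, 23.2, 132.7]
tcp_rot: [0.0, 1.0, -0.018, 0.001]
ft_force: [-2.3, -0.8, 9.6]
gripper_width: 62.0
```

```bash
python3 - <<'E'
from cell import arm
o=arm.get_obs(); print(o['t'],o['position'],o['tcp_rot'],o['qpos'],o['ft_force'],o['torque'],o['gripper_width'])
E
```

```text
25.5833 [556.85772636  23.20539441 132.69015293] [ 3.18872195e-04  9.99842025e-01 -1.77403790e-02  1.04955547e-03] [-1.61619685e-01  1.19645751e-01  1.86148771e+00 -3.60410465e-04
  1.15829036e+00  1.44480342e+00] [-2.3407825  -0.80271194  9.55619303] [-0.00921377  0.4211977   0.16489899] 61.97047139220141
```

Emit:
carry_out(
  commands=[
    {"slide": [0, 0, 0.0], "spin": 4},
    {"slide": [0, 0, 0.0], "spin": 8},
    {"slide": [0, 0, 0], "spin": 12},
    {"slide": [0, 0, 0], "spin": 12},
  ],
)

```text
t: 25.92
position: [556.6, 23.4, 132.7]
tcp_rot: [0.0, 0.993, -0.122, 0.001]
ft_force: [-1.9, 1.4, 8.3]
gripper_width: 62.2
```

```bash
python3 - <<'E'
from cell import arm
o=arm.get_obs(); print(o['t'],o['position'],o['tcp_rot'],o['qpos'],o['ft_force'],o['torque'],o['gripper_width'])
E
```

```text
25.9167 [556.60821993  23.42852359 132.68360595] [ 3.56692637e-05  9.92542639e-01 -1.21895525e-01  7.67271884e-04] [-1.61447556e-01  1.19447648e-01  1.86171839e+00 -1.20816441e-05
  1.15889045e+00  1.65375252e+00] [-1.90492932  1.41926006  8.3498267 ] [ 0.06233068  0.42303223 -0.36666729] 62.24977712410837
```

The height has stopped changing and the turning moment has built up, so the cap is home. I'm releasing, lifting and checking.

Emit:
carry_out(
  commands=[
    {"slide": [0, 0, 0], "spin": 0},
    {"slide": [0, 0, 0], "spin": 0},
    {"slide": [0, 0, 0], "spin": 0},
    {"slide": [0, 0, 0], "spin": 0},
    {"slide": [0, 0, 0], "spin": 0},
    {"slide": [0, 0, -0.01], "spin": 0},
    {"slide": [0, 0, -0.035], "spin": 0},
    {"slide": [0, 0, -0.07], "spin": 0},
    {"slide": [0, 0, -0.105], "spin": 0},
    {"slide": [0, 0, -0.14], "spin": 0},
    {"slide": [0, 0, -0.17], "spin": 0},
    {"slide": [0, 0, -0.17], "spin": 0},
  ],
  claw=-1,
)

```text
t: 26.92
position: [559.0, 23.0, 309.9]
tcp_rot: [0.0, 0.993, -0.122, 0.007]
ft_force: [0.5, -0.1, 1.1]
gripper_width: 85.2
```

```bash
python3 - <<'E'
from h import *
from cell import arm
w=arm.camera("wrist");S=arm.camera("scene");o=arm.get_obs(); print(o['t'],o['position'],o['ft_force'],o['gripper_width'])
cv2.imwrite("pics/w22.png",w["color"][:,:,::-1])
x=cv2.resize(S["color"][200:330,280:430],None,fx=5,fy=4.6,interpolation=cv2.INTER_CUBIC); cv2.imwrite("pics/s22.png",np.clip(x[:600,:,::-1].astype(float)*1.8,0,255).astype(np.uint8))
b,l=blobs(S,0,35,(290,400,200,330)); print(b)
E
```

```text
27.0167 [556.55482133  23.28066499 302.98258199] [-0.44140819 -0.06768976 -0.43148395] 85.22032330004753
[([304, 211, 2, 13, 20], [304.6, 217.7]), ([317, 224, 24, 25, 512], [328.42, 236.1])]
```

View pics/w22.png

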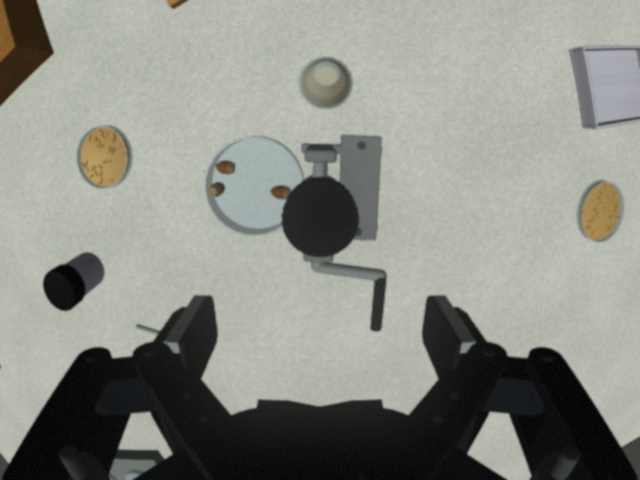

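View pics/s22.png

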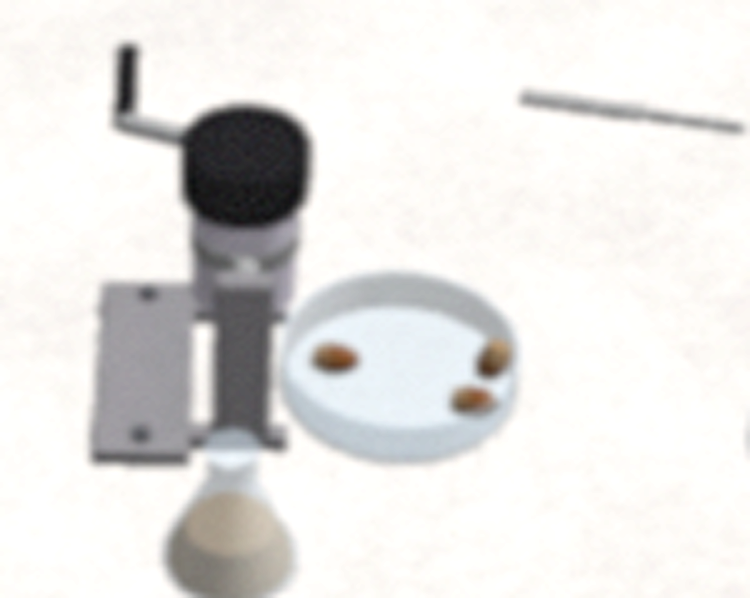

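In the scene view the cap's blob is at (328.4,236.1), against (328.6,235.9) at the start, with the same box. The bar is back within 0.2 px of its starting place. All three acorns are in the dish and the gripper is clear, so I'm handing in.

```bash
python3 -c "
from cell import arm
print(arm.sign_off())"
```

```text
the job is handed in; nothing more can be done
None
```

The job is handed in after about 27 s of robot time. The cap came off in one 154° turn and went down on the free patch of bench. I swung the crank to its stop and all three acorns fell into the dish. The canister is upright again and the cap is screwed back on until it stopped. No verdict was reported.

**Last checks**
- **Cap:** its outline in the scene view is within about 0.2 px (roughly 0.5 mm) of its closed position at the start. When I turned it 14° further, the height stayed the same and the turning moment rose.
- **Crank bar:** it is back within 0.2 px of where it started.
- **Acorns:** all three are visible in the dish.
- **Bystanders and gripper:** the dish and bystanders look undisturbed by eye; I did not measure them. The gripper is well clear of everything.

**What failed or disagreed**
- **First grasp:** it closed on top of the cap, because the fingertips sit about 25 mm farther back from the TCP than the text says. It pressed on the cap with about 13 N and moved nothing. I used the measured offset after that.
- **Cameras:** the top and wrist cameras differed by about 4 mm in x. I followed the wrist camera, using two of its views at different yaws.
- **Regrasp:** the cap sat about 2 mm differently in the fingers the second time. That explains the tool height of 132.7 mm when the cap was home, against about 130.9 mm at first.

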